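# Weigh the bail jar on the sprung-hook scale

## Task

Weigh the jar with the wire bail: lift it off the step by its wooden grip, hang its bail in the scale's sprung hook and let it down gently, so that the spring never comes near the bottom of its travel. Let go, wait until hook and jar have stopped moving, and only then press the white button on the scale's foot right down and let it come up again, leaving the jar hanging freely. Do not shift or tip the other jars.

Things in the scene. Friction and masses are not known exactly. Their poses are not given: they have to be found in the camera images.
- jar: jar to weigh, loose on the insert's lower step: glass, 48 mm diameter, 53 mm tall with cap, 0.15-0.29 kg; rigid 6 mm wire bail and wooden grip on top, 150 mm tall in all. Origin: centre of underside, z up. Bail lies in its y-z plane: legs at y +-30 mm up to z 85 mm, top slopes to a peak on the axis at z 98 mm; the window under the peak (42 mm high above the cap) faces along x. Same both ways round
- jar_eye (a point): centre of the bail wire at the peak of the bail, on the jar's axis, 98 mm above its underside: this rests in the hook
- jar_grip (a point): centre of the wooden grip on top of the bail, 132 mm above the jar's underside: upright block 18 mm along jar x, 14 mm along jar y (take it by the two faces across y), 36 mm tall; a 6 mm stem joins it to the bail's peak. Axes as the jar's
- hook_seat (a point): where the bail's peak (wire centre) rests in the hook, 195 mm up unloaded; dips with the hook. Axes: z up, hook opens to -x (robot side). Hook: 6 mm wire V in the x-z plane, underside 13 mm below this point; free tip 20 mm in front, its top 15 mm above; the rear rises alike to an arm running 38 mm back, then aside to the column. Bring the bail in from -x over the tip, bail across x, and lower it
- hook (a joint): how far the hook has dipped, m: 0 unloaded, grows downward, stop at 0.060. Spring about 110 N/m, lightly damped: the jar pulls it down 12 to 25 mm and it bobs for a second or two
- scale: fixed scale; origin on the table below hook_seat, z up, front -x. Foot 15 mm thick (x -45..125, y -162..73 mm), column of 16 mm at x 85, y 45 mm, white head over the hook: underside 375 mm above the table, x -25..115, y -30..70 mm. A vertical gripper holding the jar does not fit under the head: lean it about 40 degrees from vertical, its body back towards -x, already when picking the jar
- button_top (a point): centre of the top face of the white round push button (32 mm diameter) on the scale's foot, 135 mm to the -y side of the hook and 15 mm nearer the robot; pressed straight down
- button (a joint): how far the button is pressed, m: 0 up, 0.006 fully down (takes about 5 N), springs back
- insert: white stepped insert, fixed. Origin on the table; x away from the robot, y along the steps. Lower step top 35 mm up (x -88..-2 mm) with four jar places at x -45, y about -110, -37, 37, 110 mm; upper step 75 mm up behind it with five fixed jars, tops 130 mm up; front lip 45 mm high at x -105 with a clipped spoon, and a small sieve held upright at y 185 mm, 141 mm high
- plain0: bystander: plain round glass jar with aluminium twist cap, 48 mm diameter, 53 mm tall, no bail, standing loose on the lower step; origin at the centre of its underside, z up
- plain1: bystander: plain round glass jar with aluminium twist cap, 48 mm diameter, 53 mm tall, no bail, standing loose on the lower step; origin at the centre of its underside, z up
- plain2: bystander: plain round glass jar with aluminium twist cap, 48 mm diameter, 53 mm tall, no bail, standing loose on the lower step; origin at the centre of its underside, z up
Not all that is in view belongs to the job. Of the things that look like the jar, the smallest one is meant.

How it is judged (in metres and radians):
On the way, in this order (a step that is already met when the one before it is completed fails the run):
1. the jar hangs by its bail in the hook, let go, hook and jar at rest (distance between jar_eye and hook_seat below 0.012 m and contact force between the fingers and jar below 0.1 N and value of joint hook above 0.008 m and velocity of joint hook between -0.012 and 0.012 m/s and linear speed of jar below 0.02 m/s and angle between jar's own z axis and vertical below 0.2 rad), for 0.4 s.
2. the button is pressed down while the jar hangs at rest (all of step 1 and value of joint button above 0.0045 m), for 0.04 s.
At the end, for the whole second after the job is handed in: the jar hangs upright (within 0.2 rad) by its bail in the hook, bail peak within 12 mm of the hook's seat, hook dipped more than 8 mm, touched by no finger, jar slower than 20 mm/s and hook slower than 12 mm/s, and the button is up again (less than 2 mm down) (all of step 1 and value of joint button below 0.002 m).
It fails at once if the hook is pulled down more than 50 mm, near its stop at 60 mm (value of joint hook above 0.05 m).
It fails at once if the button is pressed (over 3 mm) while the jar does not hang free and still in the hook (value of joint button above 0.003 m and (distance between jar_eye and hook_seat above 0.015 m or contact force between the fingers and jar above 0.1 N or value of joint hook below 0.006 m or velocity of joint hook above 0.02 m/s or velocity of joint hook below -0.02 m/s or linear speed of jar above 0.04 m/s)).
It fails at once if another jar is shifted by more than 20 mm, or a jar tipped over 0.3 rad (distance of any of plain0, plain1, plain2 from where it was at the start of the episode above 0.02 m or angle between any of plain0, plain1, plain2's own z axis and vertical above 0.3 rad).
It also fails if it takes over 50 s, if anything falls off the work surface, if the arm or the gripper's body presses on something with over 40 N, if the wrist force passes 120 N, or if a joint passes its speed limit or range.

## Robot

A 6-joint arm with a two-finger parallel gripper is mounted at the origin on the work surface. World frame = base frame: x ahead of the robot, y to its left, z up, the work surface at z = 0. Lengths are in mm, angles in rad, forces in N, time in s.
With the tool pointing down it reaches from about 275 to 750 mm from the base axis. Payload 10.2 kg.
Tool frame: the origin (TCP) lies midway between the tips of the shut fingers; the grasp point (between the pads) lies 19 mm behind it (ctrl.hold_point_z is the distance from the TCP to the grasp point, in mm); z points along the fingers, y is the direction in which the jaws open and shut (so a half turn about z gives the same grasp; the last joint's range is limited). The gripper opens to 85 mm and grips with 20 to 120 N. Pads are 22 mm wide; open, the fingers measure 114 mm over their backs; the gripper's body (76 mm by 85 mm) begins 54 mm behind the grasp point. The pads swing forward as they close: fully open they stand 13 mm farther back than shut.
Start: joints at [-1.486, 0.313, 1.498, -0, 1.331, -0.223], TCP at [159.043, -500.336, 199.294] pointing down, gripper open.
Joint ranges: [-2.94, 2.94], [-0.97, 2.17], [0.19, 2.56], [-1.23, 4.37], [0.02, 3.11], [-2.88, 2.88]. Speed limits (rad/s): [2.39, 2.39, 3.01, 3.14, 3.14, 3.14].

## Interface

Orientations are given as a unit quaternion [w, x, y, z].
In Python, from rig import ctrl, capture, get_calibration, ticket, search_frame, outline_of gives the robot as it stands. The module is installed in compiled form; this text tells all that it offers.
- The arm moves only by the tool servo_tool, never from a script. Its argument "motion" is a list of rows, each an object with "dr": the turn, a rotation vector about the tool's x, y, z in units of 10 degrees (1.0 is 10 degrees), a list of three; "delta_pos": the shift along the tool's x, y, z in units of 50 mm (1.0 is 50 mm), a list of three; "hand": the opening, from 0 (shut) to 1 (fully open). In form: [{"dr": [ax, ay, az], "delta_pos": [x, y, z], "hand": hand}, ...]. A call has 1 to 20 rows; each row shifts and turns the pose as measured when the row begins, along the tool's axes as they then stand; what a row does not reach is not made up. A row lasts 1/8 s, in which the tool goes at most 62.5 mm and 10.7 degrees, less where a joint would pass 70% of its speed; a pose out of reach is approached as far as the arm can. A call is refused whole if a number of a shift passes 1 or a number of a turn 1, either way. A call with a gripper value outside its range is refused whole. The fingers move at their own pace and stop on an object; "squeeze" is the grip in N (left out, the last holds). Time passes only in rows, so rows that do not move let the fingers close. It gives the time, the measured TCP pose, the force and the opening at its end, in the units of the state.
- ctrl.sense(): the state, without advancing time (a new reading comes with each control period).
- capture(name): name is "scene" or "top" or "wrist"; returns (picture, depth): 420x560x3 uint8, red, green, blue; 420x560 float32, mm along the optical axis (not along the pixel's ray), 0 where there is no reading.
- get_calibration(name): a dict with "camera_matrix" (3x3 intrinsics, pixels), "distortion" ([k1, k2, p1, p2, k3] as OpenCV has them; the pictures are not rectified), "T" (4x4, takes a point from camera to world coordinates). Camera axes: x right, y down, z forward; pixel columns grow to the right and rows downward; lengths in mm; the calibration is good to about 2 mm. A picture is of the moment at which its call begins: read the wrist's pose just before it. get_calibration takes no time and is no camera call; for the wrist camera it gives the pose at the moment of the call.
- ticket.finish_job(): hands the job in, once; it reports no verdict.
Trained networks look in the newest picture that a camera, given by its name, has taken for a name from the list of things; names that differ only in an ending like _2 or _b are one class to them, and where a whole thing is asked for, a point or a joint stands for the part that bears it (a point fixed in the world has none). Each returns a list of dicts, best first, with "score" (0 to 1); they miss things now and then, are a little off and sometimes report something else, mostly with a low value. They report only what shows in the picture. A call takes as long as a camera call. They do not tell look-alikes from the thing itself.
- search_frame(camera, label): "bbox" ([left, top, right, bottom] in pixels, round what is visible of it).
- outline_of(camera, label): "pixels" (420x560 bool, what is visible of it) and "bbox" ([left, top, right, bottom] in pixels, round what is visible of it).
The state is a dict: "time_s": time; "joints": joint angles; "dq": joint speeds; "tau": joint torques, N m; "eef_pos": TCP position; "ee_rot": TCP orientation; "force": force on the tool from outside, world axes, zero at the start; "wrist_torque": the same for the moment, N m; "grip_width": opening from 0.0 (shut) to 1.0 (fully open).
Only numpy, scipy, OpenCV 4.12 (cv2) and the standard library are available. Lean on these libraries where they do the work, as an engineer would, in place of code of your own. Each camera call takes 0.05 s, during which the arm holds its last target.

## Working session

There is one attempt and no reset: what is moved stays moved. The work goes in short steps, Python scripts to look and compute and a tool call to move; the robot and the scene stay as the last step left them, time stands still between calls to the robot, and variables do not carry over. Pictures are saved under pics/ and viewed, and the job is handed in when it is done.

Besides the shell and the picture viewer there is one more tool, called after "Call:" in YAML: its name, and indented under it one key for each argument. servo_tool: Moves the arm, as the interface text tells. Its arguments: {"type":"object","properties":{"motion":{"type":"array"},"squeeze":{"type":"number"}},"required":["motion"]}

```bash
mkdir -p pics; cat > h.py <<'E'
import numpy as np, cv2
from rig import ctrl, capture, get_calibration, ticket, search_frame, outline_of
def snap(c,n):
    cal=get_calibration(c); p,d=capture(c); cv2.imwrite(f'pics/{n}.png',cv2.cvtColor(p,cv2.COLOR_RGB2BGR)); return p,d,cal
def unproj(cal,uv,z):
    K=np.array(cal['camera_matrix'],float);D=np.array(cal['distortion'],float);T=np.array(cal['T'],float)
    x=cv2.undistortPoints(np.array(uv,float).reshape(-1,1,2),K,D).reshape(-1,2)
    z=np.broadcast_to(np.array(z,float).reshape(-1),(len(x),))
    P=np.c_[x*z[:,None],z]
    return P@T[:3,:3].T+T[:3,3]
def proj(cal,P):
    K=np.array(cal['camera_matrix'],float);D=np.array(cal['distortion'],float);T=np.array(cal['T'],float)
    Pc=(np.array(P,float).reshape(-1,3)-T[:3,3])@T[:3,:3]
    return cv2.projectPoints(Pc,np.zeros(3),np.zeros(3),K,D)[0].reshape(-1,2)
E
python3 - <<'E'
from h import *
s=ctrl.sense(); print(s)
for c in ['scene','top','wrist']:
    p,d,cal=snap(c,c+'0'); print(c,np.round(cal['T'],2).tolist(),np.round(cal['camera_matrix'],1).tolist())
    for l in ['jar','plain0','hook','button','insert','scale','jar_grip']:
        print(l,[(np.round(r['bbox']).tolist(),round(r['score'],2)) for r in search_frame(c,l)])
E
```

```text
{'time_s': 0.0, 'joints': array([-1.48641819e+00,  3.13462842e-01,  1.49847370e+00,  1.55180903e-05,
        1.33100612e+00, -2.23388741e-01]), 'dq': array([-1.36868462e-03,  7.16795219e-04, -1.32929919e-03,  1.31521237e-03,
        3.79265132e-05, -4.38320021e-04]), 'tau': array([ 2.76345945e-04, -4.12268651e+01, -2.59739417e+01, -1.88090835e-04,
        4.22532350e-03, -8.40530265e-05]), 'eef_pos': array([ 159.01008503, -500.01208187,  198.71475473]), 'ee_rot': array([-6.72851143e-04,  9.88183348e-01,  1.53274965e-01,  5.43962148e-05]), 'force': array([-0.00452819,  0.01076345, -0.39446311]), 'wrist_torque': array([ 0.01613457, -0.02895624,  0.00788028]), 'grip_width': 0.9976263867972872}
scene [[-0.66, 0.61, -0.43, 1034.66], [0.75, 0.53, -0.4, 522.62], [-0.02, -0.59, -0.81, 1225.26], [0.0, 0.0, 0.0, 1.0]] [[517.0, 0.0, 278.2], [0.0, 517.0, 202.5], [0.0, 0.0, 1.0]]
jar [([361.0, 224.0, 402.0, 286.0], 0.98), ([342.0, 297.0, 368.0, 338.0], 0.92), ([413.0, 200.0, 451.0, 264.0], 0.87)]
plain0 [([315.0, 299.0, 334.0, 325.0], 0.85), ([264.0, 274.0, 285.0, 296.0], 0.65), ([290.0, 280.0, 3
[... 629 characters left out ...]
 163.0, 158.0, 191.0], 0.84), ([142.0, 229.0, 184.0, 257.0], 0.73)]
plain0 [([216.0, 140.0, 238.0, 168.0], 0.91), ([164.0, 157.0, 184.0, 181.0], 0.84), ([191.0, 152.0, 214.0, 173.0], 0.63)]
hook []
button []
insert [([104.0, 104.0, 249.0, 214.0], 0.97), ([132.0, 161.0, 156.0, 192.0], 0.31)]
scale [([303.0, 42.0, 405.0, 198.0], 0.84)]
jar_grip [([130.0, 165.0, 160.0, 192.0], 0.9), ([120.0, 289.0, 158.0, 313.0], 0.66), ([142.0, 229.0, 179.0, 260.0], 0.61)]
wrist [[0.3, -0.9, -0.31, 238.41], [-0.95, -0.29, -0.1, -475.74], [0.0, 0.33, -0.94, 373.68], [0.0, 0.0, 0.0, 1.0]] [[356.0, 0.0, 274.9], [0.0, 356.0, 204.0], [0.0, 0.0, 1.0]]
jar []
plain0 []
hook []
button []
insert []
scale []
jar_grip []
```

View pics/scene0.png

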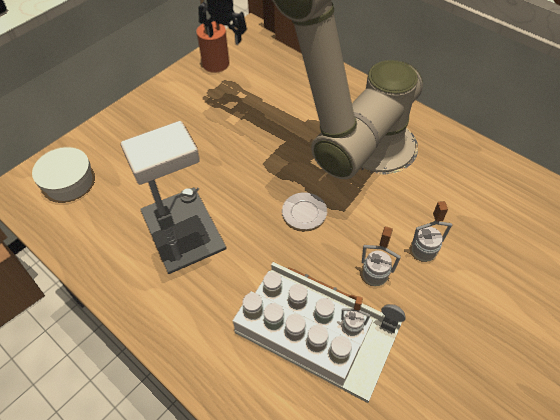

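View pics/top0.png

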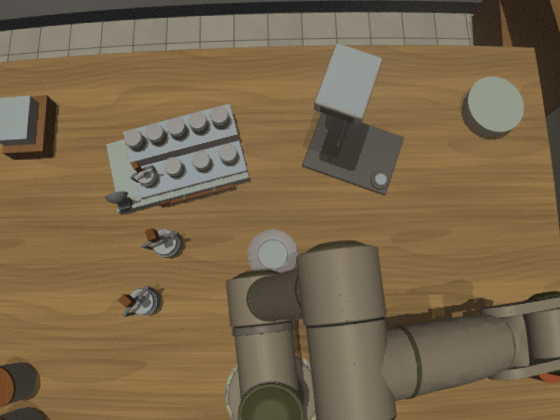

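```bash
python3 - <<'E'
import cv2
t=cv2.imread('pics/top0.png'); s=cv2.imread('pics/scene0.png')
cv2.imwrite('pics/t1.png',cv2.resize(t[90:330,90:260],None,fx=3.3,fy=2.5*1.0,interpolation=3)[:600])
cv2.imwrite('pics/t1.png',cv2.resize(t[95:275,95:255],None,fx=3.3,fy=3.3,interpolation=3))
cv2.imwrite('pics/t2.png',cv2.resize(t[30:210,290:420],None,fx=3.3,fy=3.3,interpolation=3))
cv2.imwrite('pics/s1.png',cv2.resize(s[195:365,325:465],None,fx=3.5,fy=3.5,interpolation=3))
cv2.imwrite('pics/s2.png',cv2.resize(s[110:280,110:235],None,fx=3.5,fy=3.5,interpolation=3))
E
```

```text
(no output)
```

View pics/t1.png

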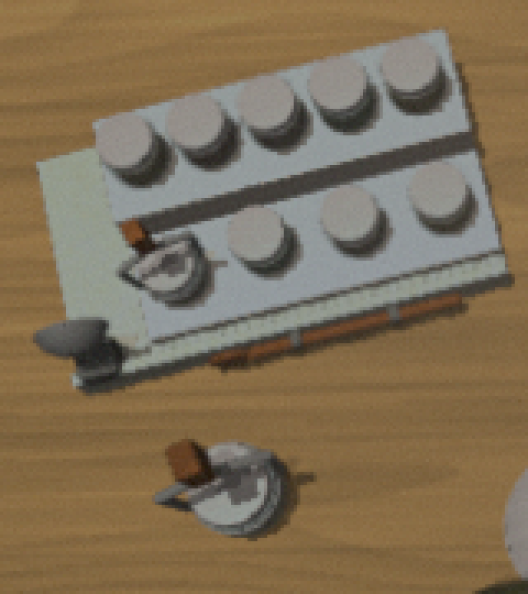

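View pics/t2.png

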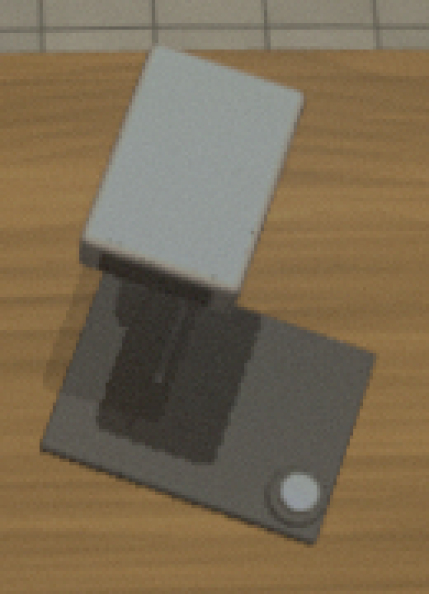

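View pics/s1.png

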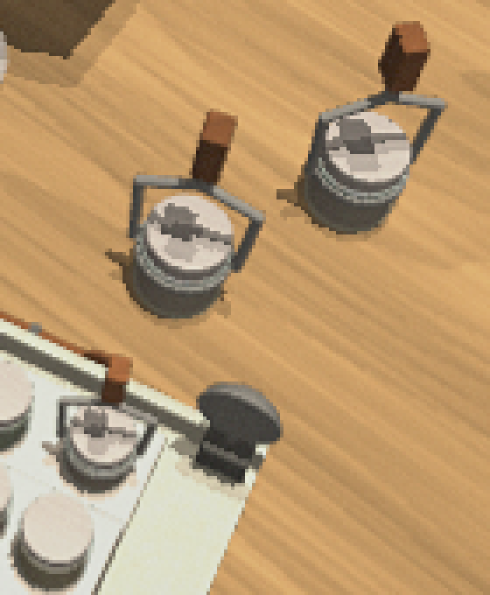

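View pics/s2.png

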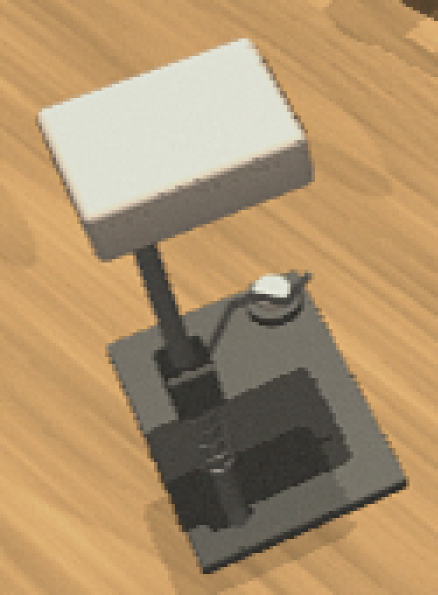

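```bash
cat > m1.py <<'E'
from h import *
p,d,cal=snap('top','top1')
def at(c,p,d,cal,u,v): 
    z=d[int(round(v)),int(round(u))]; return np.round(unproj(cal,[u,v],z)[0],1)
def crop(u,v,x0=95,y0=95,k=3.3): return (u/k+x0,v/k+y0)
print('TOP')
for n,(u,v) in dict(griptop=crop(133,233),cap=crop(178,270),p1=crop(258,236),p2=crop(350,216),p3=crop(439,193),f1=crop(128,145),f5=crop(411,67),sieve=crop(70,335), lookalike1cap=crop(240,500),la1grip=crop(187,460)).items(): print(n,at('top',p,d,cal,u,v))
for n,(u,v) in dict(btn=crop(299,491,290,30),fbl=crop(45,448,290,30),fbr=crop(312,540,290,30),ftr=crop(370,357,290,30),hl=crop(85,240,290,30),hr=crop(234,288,290,30),ht=crop(160,52,290,30),h4=crop(297,98,290,30),).items(): print(n,at('top',p,d,cal,u,v))
p,d,cal=snap('scene','scene1')
print('SCENE')
c=lambda u,v:crop(u,v,325,195,3.5)
for n,(u,v) in dict(griptop=c(118,362),grip=c(115,385),cap=c(105,435),bailpk=c(108,404),bl=c(63,405),br=c(150,428),la1gt=c(220,118),la1cap=c(190,235),la2gt=c(408,30),la2cap=c(370,145),sieve=c(240,410)).items(): print(n,at('s',p,d,cal,u,v))
c=lambda u,v:crop(u,v,110,110,3.5)
for n,(u,v) in dict(btn=c(270,288),tip=c(305,280),seat=c(285,300),arm=c(245,298),arm2=c(218,335),col=c(170,310),f1=c(115,350),f2=c(402,482),f3=c(210,565)).items(): print(n,at('s',p,d,cal,u,v))
E
python3 m1.py
```

```text
TOP
griptop [557.  308.8 186.3]
cap [554.1 300.5  85. ]
p1 [578.2 237.8  88.2]
p2 [592.2 167.   86.6]
p3 [609.2  98.7  83.9]
f1 [641.  330.2 131.4]
f5 [695.  114.9 131. ]
sieve [493.9 367.4 139.6]
lookalike1cap [377.  252.3  74.1]
la1grip [388.9 259.8 213.2]
btn [ 542.9 -292.3   43.9]
fbl [590.1 -94.9  14.9]
fbr [ 509.5 -306.1   13.9]
ftr [ 661.8 -364.7   12.6]
hl [ 610.5 -104.2  414.4]
hr [ 577.7 -190.   417.5]
ht [ 729.3 -154.4  420. ]
h4 [ 697.9 -235.7  419.8]
SCENE
griptop [556.3 312.  183.3]
grip [567.6 318.7 177.7]
cap [561.3 317.8  88.9]
bailpk [561.9 314.8 134.5]
bl [573.8 289.5 115.7]
br [547.4 340.9 111.3]
la1gt [383.7 264.2 214.4]
la1cap [392.5 270.   76.5]
la2gt [241.2 319.8 215.7]
la2cap [238.7 325.4  71.9]
sieve [502.6 378.8 120.1]
btn [ 542.5 -292.7   31.9]
tip [ 592.2 -161.7  203.9]
seat [ 609.1 -166.7  192.8]
arm [ 632.6 -179.4  207.6]
arm2 [ 666.1 -170.5  206.3]
col [ 702.2 -154.4  286.6]
f1 [ 663.4 -351.1   17.9]
f2 [593.5 -90.4   5.3]
f3 [ 741.7 -148.5    5.7]
```

```bash
cat > plan.py <<'E'
from h import *
from scipy.spatial.transform import Rotation as R
def lean_R(yaw,lean=40,cam=-1):
    y=np.radians(yaw);l=np.radians(lean)
    f=np.array([np.cos(y),np.sin(y),0]);u=np.array([0,0,1.])
    z=np.sin(l)*f-np.cos(l)*u; x=cam*(np.cos(l)*f+np.sin(l)*u); yy=np.cross(z,x)
    return R.from_matrix(np.c_[x,yy,z])
def cur():
    s=ctrl.sense(); q=s['ee_rot']; return np.array(s['eef_pos']),R.from_quat([q[1],q[2],q[3],q[0]]),s
def rows(p0,R0,p1,R1,hand,n=None,rd=2):
    dist=np.linalg.norm(p1-p0);ang=np.degrees((R0.inv()*R1).magnitude())
    n=n or int(max(np.ceil(dist/40),np.ceil(ang/8),1))
    out=[];p=p0;Rc=R0
    for i in range(n):
        k=n-i
        dp=Rc.inv().apply((p1-p)/k); dr=(Rc.inv()*R1).as_rotvec()/k
        a=np.round(np.degrees(dr)/10,rd)+0.; b=np.round(dp/50,rd)+0.
        out.append('{"dr":%s,"delta_pos":%s,"hand":%g}'%(str(a.tolist()).replace(' ',''),str(b.tolist()).replace(' ',''),hand))
        p=p+Rc.apply(b*50);Rc=Rc*R.from_rotvec(np.radians(a*10))
    print(n,'rows, end',np.round(p,1)); print('['+',\n'.join(out)+']')
    return p,Rc
E
python3 - <<'E'
from plan import *
p,r,s=cur()
a=lean_R(-21)
print(r.as_matrix().round(2), (r.inv()*a).as_rotvec())
rows(p,r,np.array([466,-119,270.]),a,1)
E
```

```text
[[ 0.95  0.3  -0.  ]
 [ 0.3  -0.95 -0.  ]
 [-0.    0.   -1.  ]] [-0.8521614  -0.29869612 -2.34127783]
18 rows, end [ 465.9 -119.   269.8]
[{"dr":[-0.27,-0.1,-0.75],"delta_pos":[0.45,-0.3,-0.08],"hand":1},
{"dr":[-0.27,-0.1,-0.74],"delta_pos":[0.49,-0.23,-0.1],"hand":1},
{"dr":[-0.27,-0.1,-0.75],"delta_pos":[0.51,-0.17,-0.12],"hand":1},
{"dr":[-0.27,-0.1,-0.74],"delta_pos":[0.53,-0.09,-0.13],"hand":1},
{"dr":[-0.27,-0.09,-0.74],"delta_pos":[0.53,-0.02,-0.14],"hand":1},
{"dr":[-0.27,-0.1,-0.75],"delta_pos":[0.52,0.06,-0.15],"hand":1},
{"dr":[-0.27,-0.1,-0.74],"delta_pos":[0.51,0.13,-0.16],"hand":1},
{"dr":[-0.27,-0.1,-0.74],"delta_pos":[0.48,0.21,-0.16],"hand":1},
{"dr":[-0.27,-0.09,-0.75],"delta_pos":[0.45,0.27,-0.15],"hand":1},
{"dr":[-0.27,-0.1,-0.74],"delta_pos":[0.41,0.34,-0.15],"hand":1},
{"dr":[-0.28,-0.1,-0.75],"delta_pos":[0.36,0.39,-0.14],"hand":1},
{"dr":[-0.27,-0.09,-0.74],"delta_pos":[0.3,0.44,-0.12],"hand":1},
{"dr":[-0.28,-0.1,-0.75],"delta_pos":[0.24,0.49,-0.1],"hand":1},
{"dr":[-0.27,-0.09,-0.74],"delta_pos":[0.17,0.52,-0.08],"hand":1},
{"dr":[-0.28,-0.1,-0.75],"delta_pos":[0.11,0.54,-0.06],"hand":1},
{"dr":[-0.27,-0.09,-0.74],"delta_pos":[0.03,0.55,-0.03],"hand":1},
{"dr":[-0.28,-0.1,-0.75],"delta_pos":[-0.04,0.55,-0.01],"hand":1},
{"dr":[-0.27,-0.09,-0.74],"delta_pos":[-0.1,0.53,0.02],"hand":1}]
```

Call:
servo_tool:
  motion:
    - {"dr":[-0.27,-0.1,-0.75],"delta_pos":[0.45,-0.3,-0.08],"hand":1}
    - {"dr":[-0.27,-0.1,-0.74],"delta_pos":[0.49,-0.23,-0.1],"hand":1}
    - {"dr":[-0.27,-0.1,-0.75],"delta_pos":[0.51,-0.17,-0.12],"hand":1}
    - {"dr":[-0.27,-0.1,-0.74],"delta_pos":[0.53,-0.09,-0.13],"hand":1}
    - {"dr":[-0.27,-0.09,-0.74],"delta_pos":[0.53,-0.02,-0.14],"hand":1}
    - {"dr":[-0.27,-0.1,-0.75],"delta_pos":[0.52,0.06,-0.15],"hand":1}
    - {"dr":[-0.27,-0.1,-0.74],"delta_pos":[0.51,0.13,-0.16],"hand":1}
    - {"dr":[-0.27,-0.1,-0.74],"delta_pos":[0.48,0.21,-0.16],"hand":1}
    - {"dr":[-0.27,-0.09,-0.75],"delta_pos":[0.45,0.27,-0.15],"hand":1}
    - {"dr":[-0.27,-0.1,-0.74],"delta_pos":[0.41,0.34,-0.15],"hand":1}
    - {"dr":[-0.28,-0.1,-0.75],"delta_pos":[0.36,0.39,-0.14],"hand":1}
    - {"dr":[-0.27,-0.09,-0.74],"delta_pos":[0.3,0.44,-0.12],"hand":1}
    - {"dr":[-0.28,-0.1,-0.75],"delta_pos":[0.24,0.49,-0.1],"hand":1}
    - {"dr":[-0.27,-0.09,-0.74],"delta_pos":[0.17,0.52,-0.08],"hand":1}
    - {"dr":[-0.28,-0.1,-0.75],"delta_pos":[0.11,0.54,-0.06],"hand":1}
    - {"dr":[-0.27,-0.09,-0.74],"delta_pos":[0.03,0.55,-0.03],"hand":1}
    - {"dr":[-0.28,-0.1,-0.75],"delta_pos":[-0.04,0.55,-0.01],"hand":1}
    - {"dr":[-0.27,-0.09,-0.74],"delta_pos":[-0.1,0.53,0.02],"hand":1}
    - {"dr":[0,0,0],"delta_pos":[0,0,0],"hand":1}

```text
time_s: 3.68
eef_pos: [460.1, -94.1, 267.8]
ee_rot: [0.342, 0.131, 0.928, -0.065]
force: [-0.2, -0.1, -0.0]
grip_width: 0.997
```

```bash
python3 - <<'E'
from plan import *
p,r,s=cur(); print(p,s['joints'],s['force']);
print(np.degrees((r.inv()*lean_R(-21)).as_rotvec()))
for c in ['wrist','scene']:
    im,d,cal=snap(c,c+'2')
    for l in ['hook','button']: print(c,l,[(np.round(q['bbox']).tolist(),round(q['score'],2)) for q in search_frame(c,l)])
    np.savez(f'{c}2.npz',d=d,**{k:np.array(v) for k,v in cal.items()})
E
```

```text
[460.14524453 -94.14698537 267.83275294] [-0.53974727 -0.26403929  2.09403514  0.23684161  0.62450655 -1.97403081] [-0.16564377 -0.0728513  -0.04046113]
[1.40763627 0.80618301 4.45882616]
wrist hook [([240.0, 234.0, 296.0, 306.0], 0.97)]
wrist button [([133.0, 99.0, 156.0, 119.0], 0.93)]
scene hook [([153.0, 192.0, 197.0, 228.0], 0.73), ([314.0, 300.0, 335.0, 325.0], 0.68)]
scene button []
```

View pics/wrist2.png

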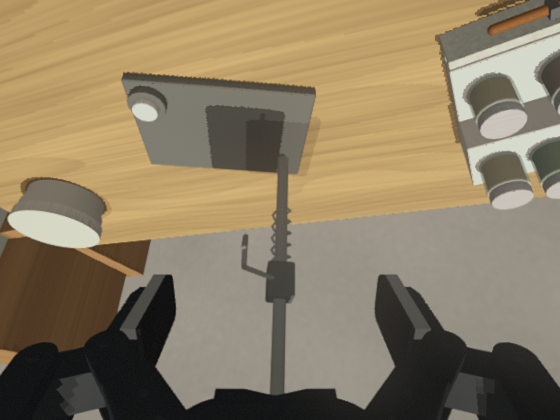

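View pics/scene2.png

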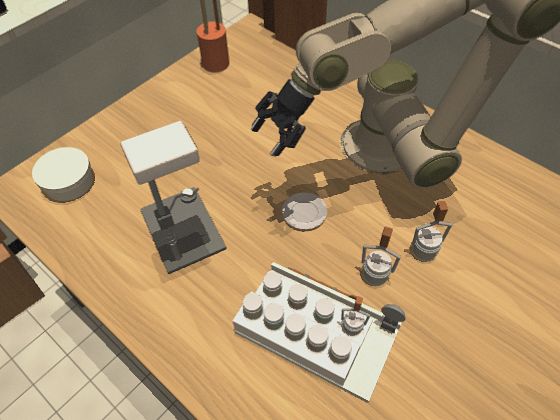

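```bash
python3 - <<'E'
import cv2,numpy as np
t=cv2.imread('pics/wrist2.png')
a=cv2.resize(t[215:305,220:310],None,fx=6,fy=6,interpolation=2)
b=cv2.resize(t[60:185,110:330],None,fx=3.5,fy=3.5,interpolation=2)
cv2.imwrite('pics/w2a.png',a);cv2.imwrite('pics/w2b.png',b)
s=cv2.imread('pics/scene2.png');cv2.imwrite('pics/s2a.png',cv2.resize(s[175:240,140:210],None,fx=8,fy=8,interpolation=2))
from h import *
im,d,cal=snap('wrist','wrist3')
for c in ['wrist','scene']:
    if c=='scene': im,d,cal=snap('scene','scene3')
    for l in ['hook','button']:
        o=outline_of(c,l)
        for q in o[:1]:
            m=q['pixels']&(d>0); v,u=np.nonzero(m); P=unproj(cal,np.c_[u,v],d[v,u]); print(c,l,q['score'],m.sum(),np.median(P,0).round(1)); np.save(f'{c}_{l}.npy',np.c_[u,v,P])
            cv2.imwrite(f'pics/m_{c}_{l}.png',m*np.uint8(255))
E
```

```text
wrist hook 0.56 1531 [ 685.5 -165.7  206.9]
wrist button 0.6 440 [ 540.1 -291.9   36.4]
scene hook 0.69 344 [ 704.3 -150.3  209.8]
scene button 0.65 61 [ 541.3 -288.9   35.5]
```

View pics/w2a.png

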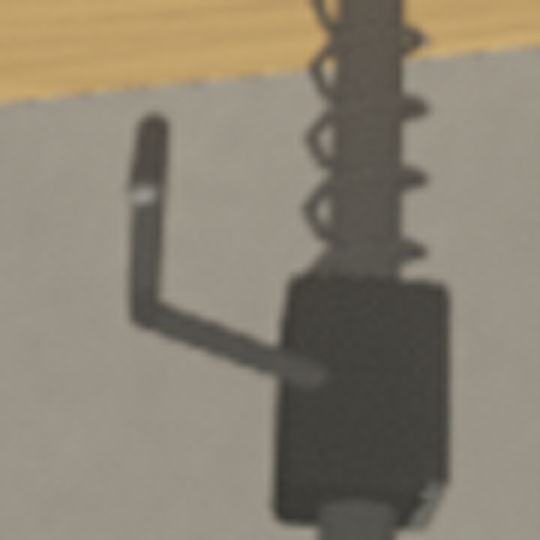

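View pics/w2b.png

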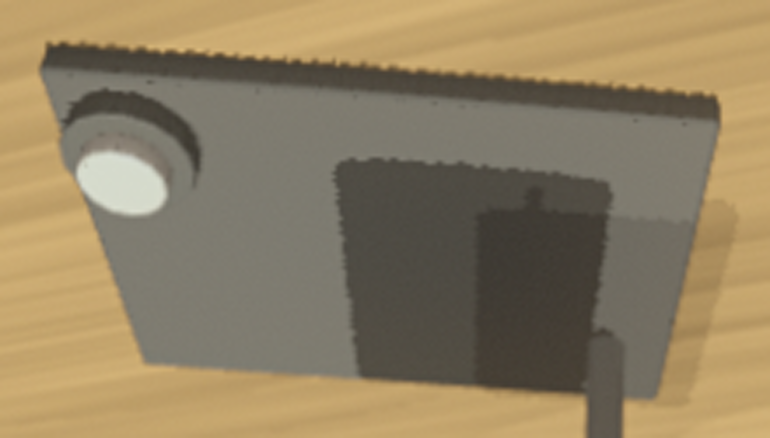

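View pics/s2a.png

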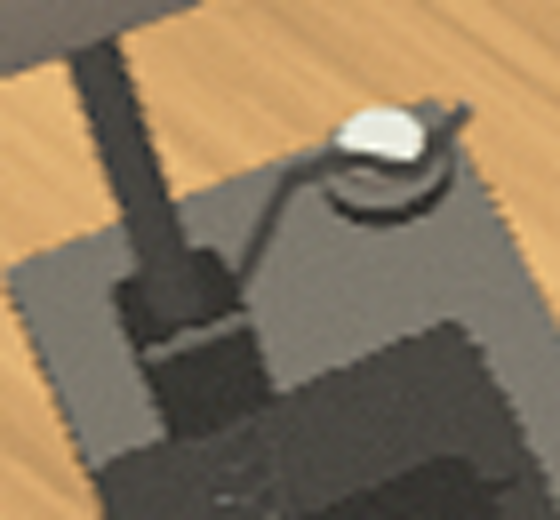

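```bash
cat > fit.py <<'E'
from h import *
from scipy.optimize import least_squares
cw=dict(np.load('wrist2.npz'));cs=dict(np.load('scene2.npz'))
import sys
ct=get_calibration('top')
k=lambda u,v,f,x,y:(u/f+x,v/f+y)
W=lambda u,v:k(u,v,3.5,110,60); W2=lambda u,v:k(u,v,6,220,215); S=lambda u,v:k(u,v,8,140,175); S2=lambda u,v:k(u,v,3.5,110,110);Tt=lambda u,v:k(u,v,3.3,290,30)
obs=[(cw,W(42,68),(-45,-162,15)),(cw,W(718,122),(-45,73,15)),(cw,W(147,362),(125,-162,15)),(cw,W(655,398),(125,73,15)),
(cw,W(122,184),(-15,-135,None)),
(cs,S2(109,352),(125-0,-162,15)) if 0 else None,
(cs,S2(402,482),(-45,73,15)),(ct,Tt(299,491),(-15,-135,None)),(ct,Tt(45,448),(-45,73,15)),(ct,Tt(312,540),(-45,-162,15)),(ct,Tt(372,355),(125,-162,15)),
(cs,S(465,108),(-20,0,207)),(cs,S(298,170),(20,0,207)),(cs,S(242,285),(58,0,207)),
(cw,W2(150,315),(58,0,207)),(cw,W2(143,190),(-20,0,209))]
obs=[o for o in obs if o]
def P(th,m):
    x,y,a,zb=th; c,s=np.cos(a),np.sin(a); z=zb if m[2] is None else m[2]
    return [x+c*m[0]-s*m[1],y+s*m[0]+c*m[1],z]
f=lambda th:np.concatenate([proj(c,P(th,m))[0]-np.array(uv) for c,uv,m in obs])
r=least_squares(f,[605,-172,-.36,37],loss='soft_l1')
print(r.x[:2],np.degrees(r.x[2]),r.x[3])
for o,e in zip(obs,f(r.x).reshape(-1,2)): print(['w','s','t'][[cw,cs,ct].index(o[0]) if 0 else (0 if o[0] is cw else 1 if o[0] is cs else 2)],o[2],e.round(1))
E
python3 fit.py
```

```text
[ 606.39307948 -173.81560259] -21.195650738249217 37.48870778024283
w (-45, -162, 15) [-1.1 -0.3]
w (-45, 73, 15) [ 2.8 -0.3]
w (125, -162, 15) [-0.3  0.8]
w (125, 73, 15) [1.7 1.1]
w (-15, -135, None) [0.4 0.1]
s (-45, 73, 15) [ 0.6 -2.3]
t (-15, -135, None) [0.3 0.3]
t (-45, 73, 15) [-2.1 -0.2]
t (-45, -162, 15) [1.1 1.2]
t (125, -162, 15) [ 1.5 -0.6]
s (-20, 0, 207) [-1.2 -1.4]
s (20, 0, 207) [ 4.6 -3.1]
s (58, 0, 207) [ -2.9 -11.7]
w (58, 0, 207) [-0.3  5.3]
w (-20, 0, 209) [1.1 1.8]
```

```bash
sed -i 's/(58,0,207)/(38,0,207)/g; s/(cs,S(298,170),(20,0,207)),//' fit.py; python3 fit.py
```

```text
[ 606.850568   -174.20689758] -21.281904693438957 37.11569778712029
w (-45, -162, 15) [-1.1 -0.1]
w (-45, 73, 15) [2.6 0.2]
w (125, -162, 15) [-0.5  0.9]
w (125, 73, 15) [1.4 1.3]
w (-15, -135, None) [0.3 0.1]
s (-45, 73, 15) [ 0.3 -2.2]
t (-15, -135, None) [0.4 0.2]
t (-45, 73, 15) [-1.9 -0.5]
t (-45, -162, 15) [1.2 1.1]
t (125, -162, 15) [ 1.6 -0.6]
s (-20, 0, 207) [-1.4 -1.3]
s (38, 0, 207) [  4.5 -14.8]
w (38, 0, 207) [-0.4 -0.4]
w (-20, 0, 209) [0.9 2. ]
```

```bash
python3 - <<'E'
from plan import *
p,r,s=cur()
rows(p,r,np.array([505,282,275.]),lean_R(27),1)
E
```

```text
10 rows, end [504.9 281.9 274.9]
[{"dr":[-0.3,0.0,-0.32],"delta_pos":[0.07,0.75,-0.11],"hand":1},
{"dr":[-0.3,0.0,-0.32],"delta_pos":[0.03,0.75,-0.08],"hand":1},
{"dr":[-0.3,0.0,-0.32],"delta_pos":[-0.01,0.76,-0.04],"hand":1},
{"dr":[-0.3,0.0,-0.32],"delta_pos":[-0.05,0.76,0.0],"hand":1},
{"dr":[-0.29,0.0,-0.32],"delta_pos":[-0.09,0.75,0.04],"hand":1},
{"dr":[-0.3,0.0,-0.32],"delta_pos":[-0.14,0.74,0.08],"hand":1},
{"dr":[-0.29,0.0,-0.32],"delta_pos":[-0.18,0.73,0.12],"hand":1},
{"dr":[-0.3,0.0,-0.33],"delta_pos":[-0.22,0.71,0.16],"hand":1},
{"dr":[-0.29,0.0,-0.32],"delta_pos":[-0.25,0.69,0.2],"hand":1},
{"dr":[-0.3,0.01,-0.33],"delta_pos":[-0.29,0.66,0.23],"hand":1}]
```

Call:
servo_tool:
  motion:
    - {"dr":[-0.3,0.0,-0.32],"delta_pos":[0.07,0.75,-0.11],"hand":1}
    - {"dr":[-0.3,0.0,-0.32],"delta_pos":[0.03,0.75,-0.08],"hand":1}
    - {"dr":[-0.3,0.0,-0.32],"delta_pos":[-0.01,0.76,-0.04],"hand":1}
    - {"dr":[-0.3,0.0,-0.32],"delta_pos":[-0.05,0.76,0.0],"hand":1}
    - {"dr":[-0.29,0.0,-0.32],"delta_pos":[-0.09,0.75,0.04],"hand":1}
    - {"dr":[-0.3,0.0,-0.32],"delta_pos":[-0.14,0.74,0.08],"hand":1}
    - {"dr":[-0.29,0.0,-0.32],"delta_pos":[-0.18,0.73,0.12],"hand":1}
    - {"dr":[-0.3,0.0,-0.33],"delta_pos":[-0.22,0.71,0.16],"hand":1}
    - {"dr":[-0.29,0.0,-0.32],"delta_pos":[-0.25,0.69,0.2],"hand":1}
    - {"dr":[-0.3,0.01,-0.33],"delta_pos":[-0.29,0.66,0.23],"hand":1}
    - {"dr":[0,0,0],"delta_pos":[0,0,0],"hand":0.8}

```text
time_s: 5.65
eef_pos: [502.5, 294.1, 275.3]
ee_rot: [0.332, -0.229, 0.911, 0.084]
force: [-0.3, -0.8, 0.3]
grip_width: 0.815
```

```bash
python3 - <<'E'
from plan import *
p,r,s=cur(); print(p,s['joints'],s['force'],np.degrees((r.inv()*lean_R(27)).as_rotvec()))
im,d,cal=snap('wrist','wrist4')
for l in ['jar','jar_grip']: print(l,[(np.round(q['bbox']).tolist(),round(q['score'],2)) for q in search_frame('wrist',l)])
np.savez('wrist4.npz',d=d,**{k:np.array(v) for k,v in cal.items()})
print(proj(cal,[[558,311,167],[558,311,133]]))
E
```

```text
[502.5024204  294.13292926 275.34311573] [ 0.24896559  0.01844717  1.82523515  0.26799784  0.63205414 -1.97713234] [-0.2832645  -0.83827053  0.34292842] [ 0.8690538  -0.00375602  0.94261193]
jar [([225.0, 35.0, 295.0, 180.0], 0.91)]
jar_grip [([226.0, 37.0, 296.0, 181.0], 0.79)]
[[261.76872527 156.55755497]
 [262.51639691 126.45677402]]
```

View pics/wrist4.png

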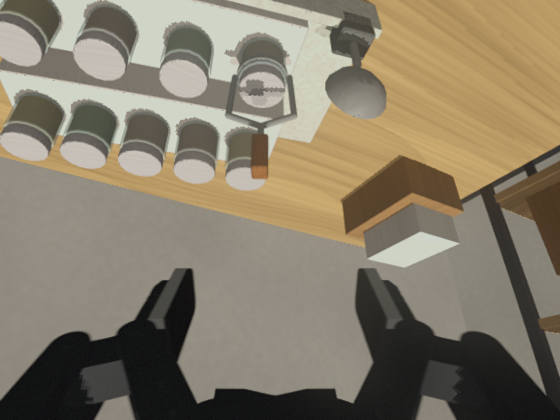

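```bash
python3 - <<'E'
import cv2
t=cv2.imread('pics/wrist4.png')
cv2.imwrite('pics/w4a.png',cv2.resize(t[25:190,210:310],None,fx=3.6,fy=3.6,interpolation=2))
t=cv2.imread('pics/scene3.png')
cv2.imwrite('pics/s3a.png',cv2.resize(t[290:345,335:375],None,fx=10,fy=10,interpolation=2))
E
```

```text
(no output)
```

View pics/w4a.png

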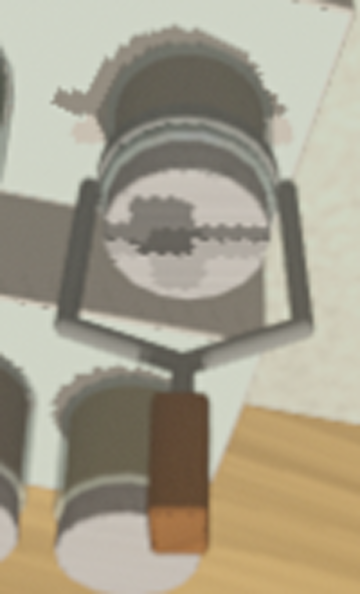

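View pics/s3a.png

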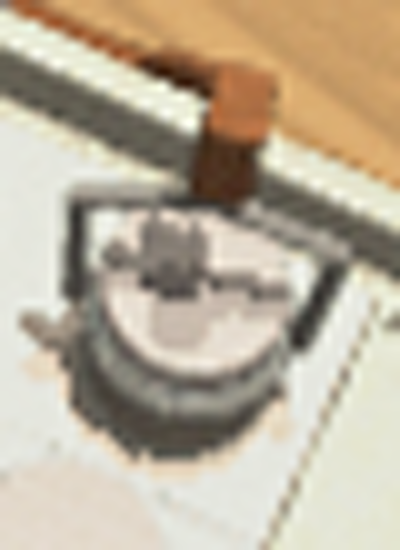

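```bash
cat > fitj.py <<'E'
from h import *
from scipy.optimize import least_squares
cw=dict(np.load('wrist4.npz'));cs=dict(np.load('scene2.npz'))
W=lambda u,v:(u/3.6+210-.36,v/3.6+25-.36); S=lambda u,v:(u/10+335-.45,v/10+290-.45)
obs=[(cw,W(66,322),(0,-30,85)),(cw,W(307,322),(0,30,85)),(cw,W(183,360),(0,0,98)),
(cw,W(150,507),(-9,-7,150)),(cw,W(208,507),(-9,7,150)),(cw,W(150,550),(9,-7,150)),(cw,W(207,553),(9,7,150)),
(cw,W(187,235),(0,0,53)),
(cs,S(75,195),(0,-30,85)),(cs,S(345,250),(0,30,85)),(cs,S(243,100),(0,0,150)),(cs,S(190,290),(0,0,53))]
def P(th,m):
    x,y,a,z=th; c,s=np.cos(a),np.sin(a)
    return [x+c*m[0]-s*m[1],y+s*m[0]+c*m[1],m[2]+z]
f=lambda th:np.concatenate([proj(c,P(th,m))[0]-np.array(uv) for c,uv,m in obs])
r=least_squares(f,[558,311,.45,35],loss='soft_l1')
J=r.jac;C=np.linalg.inv(J.T@J)
print(r.x[:2],np.degrees(r.x[2]),r.x[3],np.sqrt(np.diag(C)))
for o,e in zip(obs,f(r.x).reshape(-1,2)): print('w' if o[0] is cw else 's',o[2],e.round(1))
E
python3 fitj.py; python3 - <<'E'
from h import *
c=dict(np.load('wrist4.npz'));d=c['d']
for u,v in [(66,322),(305,322),(183,362),(180,530),(180,450),(187,235)]:
    U,V=u/3.6+210,v/3.6+25; w=d[int(V)-1:int(V)+2,int(U)-1:int(U)+2]; w=w[w>0]; print(u,v,unproj(c,[U,V],np.min(w)).round(1))
E
```

```text
[559.6603677 310.151575 ] 27.642234869885726 31.890796485256843 [0.89683392 0.51397369 0.02456856 0.86837254]
w (0, -30, 85) [ 0.5 -0.1]
w (0, 30, 85) [-1.   0.4]
w (0, 0, 98) [0.4 0.1]
w (-9, -7, 150) [-0.8 -0.5]
w (-9, 7, 150) [ 0.7 -0.4]
w (9, -7, 150) [0.2 0.5]
w (9, 7, 150) [ 1.  -0.2]
w (0, 0, 53) [0.3 0.3]
s (0, -30, 85) [-1.  -0.2]
s (0, 30, 85) [-1.9  0.1]
s (0, 0, 150) [-1.8 -0.3]
s (0, 0, 53) [-0.9 -1.1]
66 322 [[569.3 282.1 121.9]]
305 322 [[541.6 334.9 121.4]]
183 362 [[555.1 308.  135.6]]
180 530 [[556.3 309.  185. ]]
180 450 [[549.5 305.2 168.4]]
187 235 [[556.5 308.7  88.9]]
```

```bash
python3 - <<'E'
from plan import *
p,r,s=cur()
t=lean_R(27.6); T=np.array([569.3,315.7,152.4]); pre=T-65*t.apply([0,0,1]); print(pre)
rows(p,r,pre,t,.55)
E
```

```text
[532.27335577 296.34293819 202.1928888 ]
2 rows, end [532.4 296.4 202.1]
[{"dr":[0.02,0.0,0.02],"delta_pos":[0.26,-0.11,0.74],"hand":0.55},
{"dr":[0.02,0.0,0.02],"delta_pos":[0.25,-0.1,0.75],"hand":0.55}]
```

Call:
servo_tool:
  motion:
    - {"dr":[0.02,0,0.02],"delta_pos":[0.17,-0.07,0.5],"hand":0.55}
    - {"dr":[0.02,0,0.02],"delta_pos":[0.17,-0.07,0.5],"hand":0.55}
    - {"dr":[0,0,0],"delta_pos":[0.17,-0.07,0.5],"hand":0.55}
    - {"dr":[0,0,0],"delta_pos":[0,0,0],"hand":0.55}
    - {"dr":[0,0,0],"delta_pos":[0,0,0],"hand":0.55}

```text
time_s: 6.42
eef_pos: [534.2, 292.6, 202.7]
ee_rot: [0.335, -0.22, 0.913, 0.08]
force: [-0.1, -0.6, 0.7]
grip_width: 0.551
```

```bash
python3 - <<'E'
from plan import *
p,r,s=cur(); print(p,s['grip_width'],s['force'])
im,d,cal=snap('wrist','wrist5')
np.savez('wrist5.npz',d=d,**{k:np.array(v) for k,v in cal.items()})
c,sn=np.cos(np.radians(27.6)),np.sin(np.radians(27.6))
for m in [(-9,-7,150),(-9,7,150),(9,-7,150),(9,7,150),(0,0,98),(0,-30,85),(0,30,85)]:
    print(m,proj(cal,[558.5+c*m[0]-sn*m[1],310+sn*m[0]+c*m[1],35+m[2]]).round(1))
t=lean_R(27.6); T=np.array([569.3,315.7,152.4])
rows(p,r,T,t,.55,n=4)
E
```

```text
[534.23797591 292.55646921 202.71721117] 0.5505867354732404 [-0.12530064 -0.55085194  0.6714302 ]
(-9, -7, 150) [[271.5 234.9]]
(-9, 7, 150) [[294.1 234.9]]
(9, -7, 150) [[272.  246.7]]
(9, 7, 150) [[293.1 246.7]]
(0, 0, 98) [[282.  174.7]]
(0, -30, 85) [[241.2 160.4]]
(0, 30, 85) [[322.7 160.2]]
4 rows, end [569.4 315.7 152.3]
[{"dr":[-0.01,0.01,-0.01],"delta_pos":[0.0,0.02,0.33],"hand":0.55},
{"dr":[-0.01,0.0,-0.01],"delta_pos":[0.0,0.02,0.33],"hand":0.55},
{"dr":[-0.01,0.01,-0.01],"delta_pos":[0.01,0.03,0.32],"hand":0.55},
{"dr":[-0.01,0.0,0.0],"delta_pos":[0.0,0.02,0.33],"hand":0.55}]
```

View pics/wrist5.png

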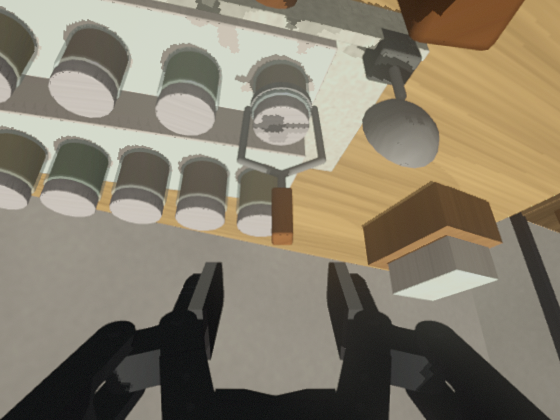

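Call:
servo_tool:
  motion:
    - {"dr":[-0.01,0.01,-0.01],"delta_pos":[0,0.02,0.33],"hand":0.55}
    - {"dr":[-0.01,0,-0.01],"delta_pos":[0,0.02,0.33],"hand":0.55}
    - {"dr":[-0.01,0.01,-0.01],"delta_pos":[0.01,0.03,0.32],"hand":0.55}
    - {"dr":[-0.01,0,0],"delta_pos":[0,0.02,0.36],"hand":0.55}
    - {"dr":[0,0,0],"delta_pos":[0,0,0],"hand":0.55}
    - {"dr":[0,0,0],"delta_pos":[0,0,0],"hand":0.55}

```text
time_s: 7.22
eef_pos: [572.4, 317.4, 154.6]
ee_rot: [0.336, -0.224, 0.911, 0.082]
force: [0.1, -0.5, -0.3]
grip_width: 0.548
```

```bash
python3 - <<'E'
from plan import *
p,r,s=cur(); print(p,s['grip_width'],s['force'])
t=lean_R(27.6); T=np.array([569.3,315.7,152.4])
print(r.inv().apply(T-p),np.degrees((r.inv()*t).as_rotvec()))
snap('wrist','wrist6');snap('scene','scene6')
E
```

```text
[572.44810942 317.4231131  154.56293818] 0.5479519734671968 [ 0.11063682 -0.50922832 -0.28983725]
[ 4.13377362 -0.06485136 -0.68243919] [-0.0371806   0.45645473  0.05683575]
```

View pics/wrist6.png

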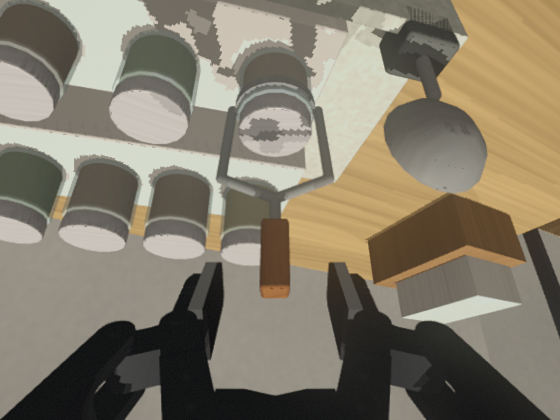

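View pics/scene6.png

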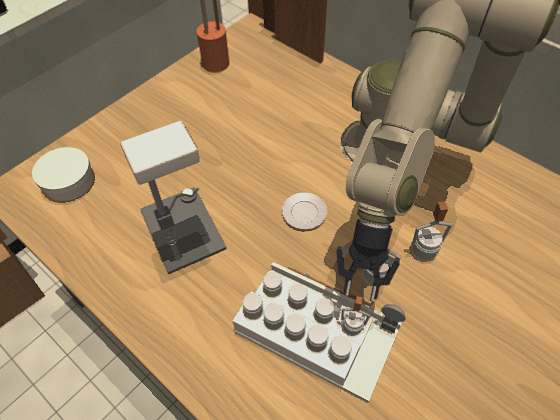

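```bash
python3 - <<'E'
from plan import *
p,r,s=cur(); cal=get_calibration('wrist')
q=lambda a:proj(cal,p+r.apply(a)).round(0)
print('tcp',q([0,0,0]),'grasp',q([0,0,-19]))
for x in(-11,11):
  for z in (0,-38): print(x,z,q([x,23,z]),q([x,-23,z]))
c,sn=np.cos(np.radians(27.6)),np.sin(np.radians(27.6))
for m in [(-9,-7,150),(-9,7,150),(9,-7,150),(9,7,150),(-9,7,114),(-9,-7,114),(0,0,132),(0,0,98),(0,-30,85),(0,30,85)]:
    print(m,proj(cal,[558.5+c*m[0]-sn*m[1],310+sn*m[0]+c*m[1],35+m[2]]).round(1))
E
```

```text
tcp [[276. 248.]] grasp [[276. 265.]]
-11 0 [[317. 266.]] [[234. 266.]]
-11 -38 [[326. 306.]] [[225. 306.]]
11 0 [[319. 229.]] [[233. 229.]]
11 -38 [[329. 264.]] [[223. 264.]]
(-9, -7, 150) [[259.8 288.6]]
(-9, 7, 150) [[291.4 288.7]]
(9, -7, 150) [[261.1 299.7]]
(9, 7, 150) [[289.9 299.8]]
(-9, 7, 114) [[289.9 217.1]]
(-9, -7, 114) [[261.5 217.1]]
(0, 0, 132) [[275.6 258.2]]
(0, 0, 98) [[275.7 198.8]]
(0, -30, 85) [[221.8 178.8]]
(0, 30, 85) [[329.6 179. ]]
```

Call:
servo_tool:
  motion:
    - {"dr":[0,0.04,0],"delta_pos":[0.08,0,0.02],"hand":0.55}
    - {"dr":[0,0,0],"delta_pos":[0,0,0],"hand":0.55}
    - {"dr":[0,0,0],"delta_pos":[0,0,0],"hand":0.0}
    - {"dr":[0,0,0],"delta_pos":[0,0,0],"hand":0.0}
    - {"dr":[0,0,0],"delta_pos":[0,0,0],"hand":0.0}
    - {"dr":[0,0,0],"delta_pos":[0,0,0],"hand":0.0}
    - {"dr":[0,0,0],"delta_pos":[0,0,0],"hand":0.0}
    - {"dr":[0,0,0],"delta_pos":[0,0,0],"hand":0.0}
  squeeze: 60

```text
time_s: 8.32
eef_pos: [570.2, 316.1, 152.4]
ee_rot: [0.333, -0.224, 0.912, 0.081]
force: [0.7, -0.3, 0.6]
grip_width: 0.113
```

```bash
python3 - <<'E'
from plan import *
p,r,s=cur(); print(p,s['grip_width'],s['force'],s['joints'])
t=lean_R(27.6); T=np.array([569.3,315.7,152.4])
print(r.inv().apply(T-p),np.degrees((r.inv()*t).as_rotvec()))
rows(p,r,p+[0,0,100],r,0,n=5)
E
```

```text
[570.19619968 316.05871971 152.42883249] 0.11325610792219701 [ 0.67110727 -0.33990203  0.64134525] [ 0.2647392   0.31856982  1.81819791  0.42098169  0.34359439 -2.13781647]
[ 0.7526259   0.09747363 -0.59727561] [-0.06622086  0.14533492  0.06507266]
5 rows, end [570.1 316.2 252.5]
[{"dr":[0.0,0.0,0.0],"delta_pos":[-0.26,0.0,-0.31],"hand":0},
{"dr":[0.0,0.0,0.0],"delta_pos":[-0.26,0.0,-0.3],"hand":0},
{"dr":[0.0,0.0,0.0],"delta_pos":[-0.26,0.0,-0.31],"hand":0},
{"dr":[0.0,0.0,0.0],"delta_pos":[-0.25,0.0,-0.3],"hand":0},
{"dr":[0.0,0.0,0.0],"delta_pos":[-0.26,0.0,-0.31],"hand":0}]
```

Call:
servo_tool:
  motion:
    - {"dr":[0,0,0],"delta_pos":[-0.1,0,-0.12],"hand":0}
    - {"dr":[0,0,0],"delta_pos":[-0.13,0,-0.15],"hand":0}
    - {"dr":[0,0,0],"delta_pos":[-0.13,0,-0.15],"hand":0}
    - {"dr":[0,0,0],"delta_pos":[0,0,0],"hand":0}
    - {"dr":[0,0,0],"delta_pos":[0,0,0],"hand":0}

```text
time_s: 8.95
eef_pos: [569.4, 316.1, 180.9]
ee_rot: [0.332, -0.225, 0.913, 0.081]
force: [-0.4, -0.3, -3.3]
grip_width: 0.113
```

```bash
python3 - <<'E'
from plan import *
p,r,s=cur(); print(p,s['grip_width'],s['force'])
snap('wrist','wrist7')
im,d,cal=snap('scene','scene7')
cv2.imwrite('pics/s7a.png',cv2.resize(cv2.imread('pics/scene7.png')[200:350,310:430],None,fx=4,fy=4,interpolation=2))
E
```

```text
[569.44889703 316.05983556 180.8668685 ] 0.11312924476221735 [-0.44276395 -0.25733147 -3.34883175]
```

View pics/wrist7.png

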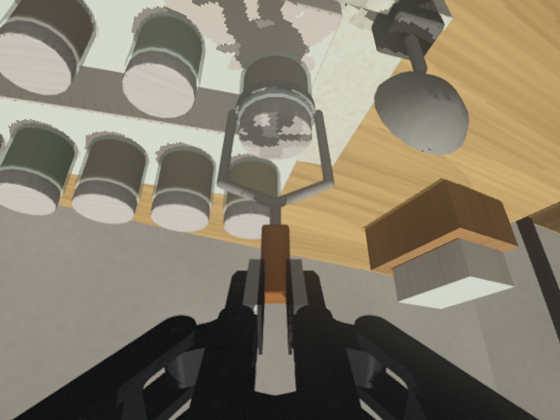

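View pics/s7a.png

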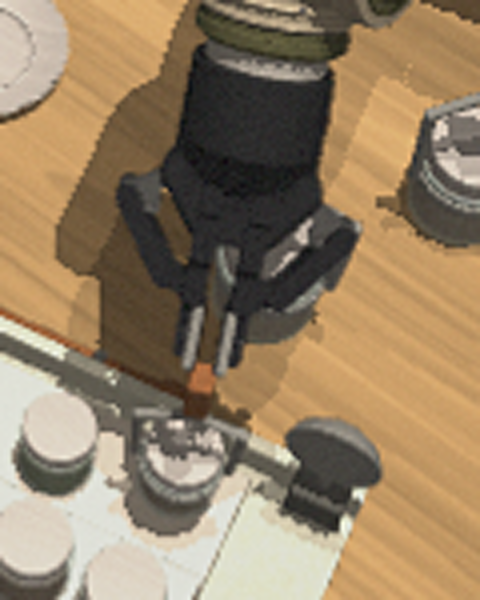

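```bash
python3 - <<'E'
import cv2
t=cv2.imread('pics/wrist7.png')
cv2.imwrite('pics/w7a.png',cv2.resize(t[50:310,205:345],None,fx=2.3,fy=2.3,interpolation=2))
E
```

```text
(no output)
```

View pics/w7a.png

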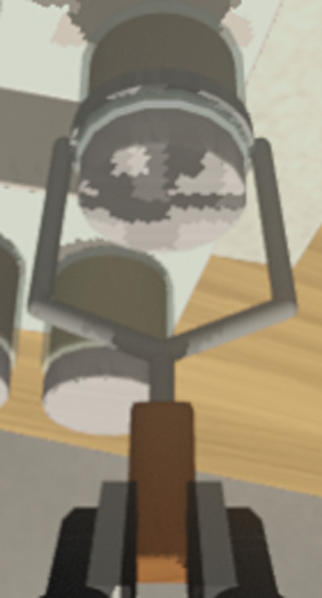

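```bash
cat > fitheld.py <<'E'
from plan import *
from scipy.optimize import least_squares
def held(obs,cal,p,r,yaw):
    # jar rel: pos x,y,z world of eye, pitch about jar y, yaw fixed
    def P(th,m):
        Rj=R.from_euler('ZYX',[yaw+th[4],th[3],0],degrees=True)
        return th[:3]+Rj.apply(np.array(m)-[0,0,98.])
    f=lambda th:np.concatenate([proj(cal,P(th,m))[0]-uv for uv,m in obs]+[np.array([th[3],th[4]])*.05])
    x0=np.r_[p+r.apply([0,0,-19])-[0,0,34],0,0]
    q=least_squares(f,x0,loss='soft_l1'); C=np.linalg.inv(q.jac.T@q.jac)
    return q.x,np.sqrt(np.diag(C)),f(q.x)[:-2].reshape(-1,2)
E
python3 - <<'E'
from fitheld import *
p,r,s=cur(); cal=get_calibration('wrist')
W=lambda u,v:np.array((u/2.3+205-.3,v/2.3+50-.3))
obs=[(W(36,308),(0,-30,85)),(W(290,306),(0,30,85)),(W(163,345),(0,0,98)),(W(162,188),(0,0,53)),(W(131,404),(-9,-7,114)),(W(193,404),(-9,7,114)),(W(162,558),(-9,0,150)),(W(80,192),(0,-24,53)),(W(246,192),(0,24,53))]
x,sd,e=held(obs,cal,p,r,27.6)
print(x.round(1),sd.round(2),e.round(1).tolist())
print('nominal eye',p+r.apply([0,0,-19])-[0,0,34],'eye in tool',r.inv().apply(x[:3]-p))
E
```

```text
[5.674e+02 3.147e+02 1.531e+02 1.300e+01 4.000e-01] [3.26 1.73 2.27 2.28 1.3 ] [[4.2, -2.3], [-4.7, -1.6], [-0.3, 2.4], [0.2, 1.6], [0.6, -0.3], [-0.5, -0.3], [0.0, 0.9], [-2.9, 0.0], [2.4, -0.1]]
nominal eye [558.65751977 310.42401546 161.3162192 ] eye in tool [19.6471338  -0.27143922 19.62161661]
```

```bash
python3 - <<'E'
from fitheld import *
p,r,s=cur(); cal=get_calibration('wrist')
W=lambda u,v:np.array((u/2.3+205-.3,v/2.3+50-.3))
obs=[(W(42,302),(0,-30,85)),(W(284,300),(0,30,85)),(W(163,345),(0,0,98)),(W(131,404),(-9,-7,114)),(W(193,404),(-9,7,114)),(W(162,558),(-9,0,150)),(W(162,178),(0,0,53))]
for k in (7,6):
    x,sd,e=held(obs[:k],cal,p,r,27.6)
    print(x.round(1),sd.round(2),e.round(1).tolist())
    print('eye in tool',r.inv().apply(x[:3]-p))
# upright nominal reprojection
nom=p+r.apply([0,0,-19])-[0,0,34]
Rj=R.from_euler('Z',27.6,degrees=True)
for uv,m in obs: print(m,(proj(cal,nom+Rj.apply(np.array(m)-[0,0,98]))[0]-uv).round(1))
E
```

```text
[565.2 313.5 153.4  17.7   0.6] [2.91 1.51 2.11 2.57 1.85] [[0.8, -2.2], [-1.2, -1.8], [-0.2, 0.6], [0.5, -0.1], [-0.4, -0.2], [0.2, 1.8], [0.1, 0.7]]
eye in tool [21.38969131 -0.25547162 17.73916024]
[564.7 313.3 154.4  13.2   1. ] [3.05 1.59 2.21 2.9  1.42] [[0.9, -0.4], [-1.1, -0.3], [-0.2, 1.7], [0.4, -0.6], [-0.3, -0.7], [0.2, 1.8]]
eye in tool [21.08656191 -0.22849456 16.65364199]
(0, -30, 85) [-0.4  4.8]
(0, 30, 85) [1.  5.9]
(0, 0, 98) [0.3 6.1]
(-9, -7, 114) [ 0.2 -1.2]
(-9, 7, 114) [ 1.3 -1.2]
(-9, 0, 150) [0.7 3. ]
(0, 0, 53) [ 0.8 15.2]
```

```bash
python3 - <<'E'
from fitheld import *
p,r,s=cur(); im,d,cal=snap('wrist','wrist8')
W=lambda u,v:np.array((u/2.3+205-.3,v/2.3+50-.3))
def plane(us,vs,name):
    u0,v0=W(us[0],vs[0]);u1,v1=W(us[1],vs[1])
    vv,uu=np.mgrid[int(np.ceil(v0)):int(v1)+1,int(np.ceil(u0)):int(u1)+1]; uu=uu.ravel();vv=vv.ravel();z=d[vv,uu];k=z>0
    P=unproj(cal,np.c_[uu,vv][k],z[k]); c=np.median(P,0); g=np.linalg.norm(P-c,axis=1)<40;P=P[g]
    for _ in range(3):
        c=P.mean(0);n=np.linalg.svd(P-c)[2][2]; e=(P-c)@n; P=P[abs(e)<2.5*e.std()+.1]
    n*=np.sign(n[2]) if abs(n[2])>.5 else np.sign(-n[0])
    f=Rj.inv().apply(n); print(name,len(P),c.round(1),'normal jar frame',f.round(3),'sd',e.std().round(2))
Rj=R.from_euler('Z',27.6,degrees=True)
plane((110,215),(150,225),'cap'); plane((137,188),(412,540),'grip')
# reference: other jar caps
for (u0,v0,u1,v1) in [(130,80,165,100)]:
    vv,uu=np.mgrid[v0:v1,u0:u1];uu=uu.ravel();vv=vv.ravel();P=unproj(cal,np.c_[uu,vv],d[vv,uu]);c=P.mean(0);print('refcap',c,Rj.inv().apply(np.linalg.svd(P-c)[2][2]))
for m in [W(42,302),W(284,300),W(163,345),W(163,375)]:
    u,v=np.round(m).astype(int);w=d[v-1:v+2,u-1:u+2];print(m,unproj(cal,m,w[w>0].min()).round(1))
E
```

```text
cap 1495 [550.4 305.8 116.2] normal jar frame [0.032 0.002 0.999] sd 0.44
grip 1192 [549.7 305.4 194.8] normal jar frame [-0.999  0.007  0.038] sd 0.58
refcap [580.58723048 232.21083163  88.28497779] [-0.71151832 -0.0124527  -0.7025572 ]
[222.96086957 181.00434783] [[566.3 281.8 149.5]]
[328.17826087 180.13478261] [[539.6 332.7 148.9]]
[275.56956522 199.7       ] [[553.1 307.3 161.4]]
[275.56956522 212.74347826] [[553.7 307.7 168.9]]
```

```bash
cat > hk.py <<'E'
from plan import *
SO=np.array([606.8,-174.2,0]);SY=-21.3
a=np.radians(SY)
def sw(x,y,z): return SO+[np.cos(a)*x-np.sin(a)*y,np.sin(a)*x+np.cos(a)*y,z]
Et=np.array(eval(open('et.txt').read())) if __import__('os').path.exists('et.txt') else None
RH=lean_R(SY)
def tcp_for(eye,Rr=RH): return eye-Rr.apply(Et)
E
python3 - <<'E'
from plan import *
p,r,s=cur()
e=r.inv().apply(np.array([556.8,309.3,160.3])-p); open('et.txt','w').write(str(e.round(2).tolist())); print(e)
from hk import *
import importlib,hk; importlib.reload(hk)
p1,r1=rows(p,r,p+[0,0,90],r,0,n=4)
t=hk.tcp_for(sw(-75,0,235)); print(t)
rows(p1,r1,t,RH,0,n=16)
E
```

```text
[24.0734761  -0.07154249  6.39998311]
4 rows, end [569.6 316.2 270.8]
[{"dr":[0.0,0.0,0.0],"delta_pos":[-0.29,0.0,-0.34],"hand":0},
{"dr":[0.0,0.0,0.0],"delta_pos":[-0.29,0.0,-0.35],"hand":0},
{"dr":[0.0,0.0,0.0],"delta_pos":[-0.29,0.0,-0.34],"hand":0},
{"dr":[0.0,0.0,0.0],"delta_pos":[-0.29,0.0,-0.35],"hand":0}]
[ 550.29492171 -152.09445837  255.3745822 ]
16 rows, end [ 550.  -152.   255.4]
[{"dr":[0.2,0.0,0.23],"delta_pos":[0.24,-0.51,-0.17],"hand":0},
{"dr":[0.2,0.0,0.23],"delta_pos":[0.22,-0.52,-0.16],"hand":0},
{"dr":[0.2,0.0,0.24],"delta_pos":[0.19,-0.54,-0.14],"hand":0},
{"dr":[0.2,0.0,0.23],"delta_pos":[0.17,-0.55,-0.12],"hand":0},
{"dr":[0.2,0.0,0.24],"delta_pos":[0.15,-0.56,-0.1],"hand":0},
{"dr":[0.19,0.0,0.23],"delta_pos":[0.13,-0.57,-0.08],"hand":0},
{"dr":[0.2,0.0,0.24],"delta_pos":[0.1,-0.57,-0.06],"hand":0},
{"dr":[0.19,0.0,0.23],"delta_pos":[0.08,-0.58,-0.04],"hand":0},
{"dr":[0.2,0.0,0.24],"delta_pos":[0.06,-0.58,-0.02],"hand":0},
{"dr":[0.19,0.0,0.23],"delta_pos":[0.03,-0.58,0.0],"hand":0},
{"dr":[0.2,0.0,0.24],"delta_pos":[0.01,-0.59,0.02],"hand":0},
{"dr":[0.19,0.0,0.23],"delta_pos":[-0.02,-0.58,0.04],"hand":0},
{"dr":[0.2,0.0,0.24],"delta_pos":[-0.04,-0.58,0.06],"hand":0},
{"dr":[0.19,0.0,0.23],"delta_pos":[-0.06,-0.58,0.08],"hand":0},
{"dr":[0.2,0.0,0.24],"delta_pos":[-0.09,-0.57,0.1],"hand":0},
{"dr":[0.19,0.01,0.23],"delta_pos":[-0.1,-0.56,0.12],"hand":0}]
```

Call:
servo_tool:
  motion:
    - {"dr":[0,0,0],"delta_pos":[-0.29,0,-0.34],"hand":0}
    - {"dr":[0,0,0],"delta_pos":[-0.29,0,-0.35],"hand":0}
    - {"dr":[0,0,0],"delta_pos":[-0.29,0,-0.34],"hand":0}
    - {"dr":[0,0,0],"delta_pos":[-0.29,0,-0.35],"hand":0}
    - {"dr":[0.2,0,0.23],"delta_pos":[0.24,-0.51,-0.17],"hand":0}
    - {"dr":[0.2,0,0.23],"delta_pos":[0.22,-0.52,-0.16],"hand":0}
    - {"dr":[0.2,0,0.24],"delta_pos":[0.19,-0.54,-0.14],"hand":0}
    - {"dr":[0.2,0,0.23],"delta_pos":[0.17,-0.55,-0.12],"hand":0}
    - {"dr":[0.2,0,0.24],"delta_pos":[0.15,-0.56,-0.1],"hand":0}
    - {"dr":[0.19,0,0.23],"delta_pos":[0.13,-0.57,-0.08],"hand":0}
    - {"dr":[0.2,0,0.24],"delta_pos":[0.1,-0.57,-0.06],"hand":0}
    - {"dr":[0.19,0,0.23],"delta_pos":[0.08,-0.58,-0.04],"hand":0}
    - {"dr":[0.2,0,0.24],"delta_pos":[0.06,-0.58,-0.02],"hand":0}
    - {"dr":[0.19,0,0.23],"delta_pos":[0.03,-0.58,0],"hand":0}
    - {"dr":[0.2,0,0.24],"delta_pos":[0.01,-0.59,0.02],"hand":0}
    - {"dr":[0.19,0,0.23],"delta_pos":[-0.02,-0.5,0.04],"hand":0}
    - {"dr":[0.2,0,0.24],"delta_pos":[-0.04,-0.4,0.06],"hand":0}
    - {"dr":[0.1,0,0.1],"delta_pos":[-0.03,-0.25,0.04],"hand":0}
    - {"dr":[0,0,0],"delta_pos":[0,0,0],"hand":0}
    - {"dr":[0,0,0],"delta_pos":[0,0,0],"hand":0}
  squeeze: 80

```text
time_s: 11.6
eef_pos: [548.2, -75.5, 255.2]
ee_rot: [0.335, 0.121, 0.933, -0.046]
force: [-0.6, -0.2, -2.1]
grip_width: 0.093
```

```bash
python3 - <<'E'
from hk import *
p,r,s=cur(); print(p,s['grip_width'],s['force'])
print('eye scale', (R.from_euler('Z',-SY,degrees=True).apply(p+r.apply(Et)-SO)).round(1))
t=tcp_for(sw(-75,0,235)); rows(p,r,t,RH,0,n=4)
E
```

```text
[548.18182915 -75.5476818  255.23181883] 0.0926046471873927 [-0.58920951 -0.1666706  -2.14976258]
eye scale [-104.8   68.8  235. ]
4 rows, end [ 550.3 -152.2  255.3]
[{"dr":[0.1,-0.01,0.13],"delta_pos":[-0.08,-0.37,0.07],"hand":0},
{"dr":[0.1,-0.01,0.13],"delta_pos":[-0.09,-0.36,0.08],"hand":0},
{"dr":[0.09,-0.02,0.13],"delta_pos":[-0.1,-0.36,0.08],"hand":0},
{"dr":[0.1,-0.01,0.13],"delta_pos":[-0.11,-0.36,0.09],"hand":0}]
```

Call:
servo_tool:
  motion:
    - {"dr":[0.1,-0.01,0.13],"delta_pos":[-0.08,-0.37,0.07],"hand":0}
    - {"dr":[0.1,-0.01,0.13],"delta_pos":[-0.09,-0.36,0.08],"hand":0}
    - {"dr":[0.09,-0.02,0.13],"delta_pos":[-0.1,-0.36,0.08],"hand":0}
    - {"dr":[0.1,-0.01,0.13],"delta_pos":[-0.11,-0.36,0.09],"hand":0}
    - {"dr":[0,0,0],"delta_pos":[0,0,0],"hand":0}
    - {"dr":[0,0,0],"delta_pos":[0,0,0],"hand":0}

```text
time_s: 12.35
eef_pos: [550.3, -157.9, 255.3]
ee_rot: [0.336, 0.178, 0.923, -0.064]
force: [-0.0, 0.5, -2.6]
grip_width: 0.097
```

```bash
python3 - <<'E'
from hk import *
p,r,s=cur(); print(p,s['grip_width'],s['force'],np.degrees((r.inv()*RH).as_rotvec()))
print('eye scale', (R.from_euler('Z',-SY,degrees=True).apply(p+r.apply(Et)-SO)).round(1))
im,d,cal=snap('wrist','wrist9'); np.savez('wrist9.npz',d=d,**{k:np.array(v) for k,v in cal.items()})
im,d,cal=snap('scene','scene9'); np.savez('scene9.npz',d=d,**{k:np.array(v) for k,v in cal.items()})
cv2.imwrite('pics/s9a.png',cv2.resize(cv2.imread('pics/scene9.png')[110:260,120:260],None,fx=4,fy=4,interpolation=2))
E
```

```text
[ 550.26780281 -157.85430235  255.25170911] 0.09719947476511122 [-0.03497149  0.54056281 -2.56183958] [-0.29771915  0.02954948 -0.40297276]
eye scale [-72.9  -5.2 234.9]
```

View pics/wrist9.png

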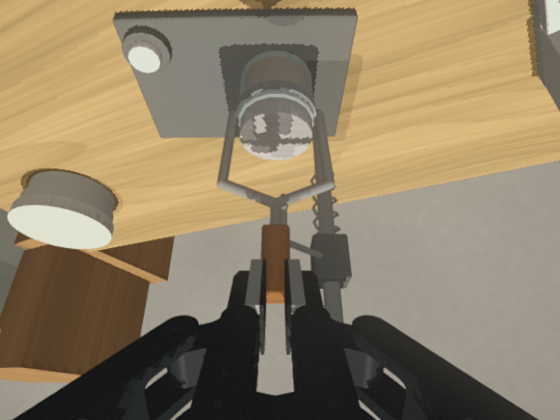

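View pics/s9a.png

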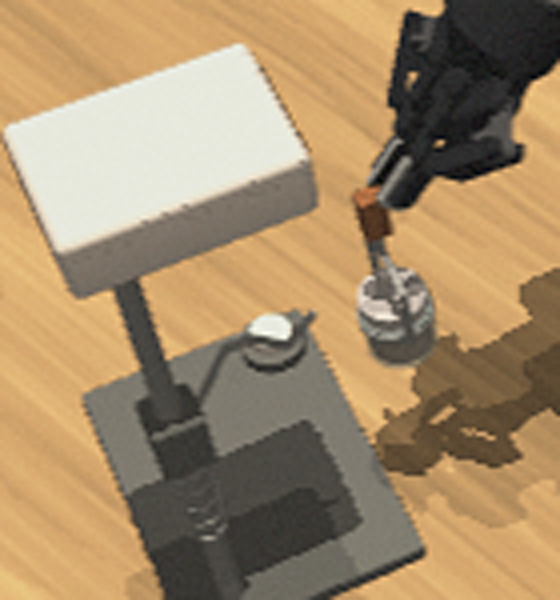

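```bash
python3 - <<'E'
from hk import *
p,r,s=cur()
rows(p,r,tcp_for(sw(-60,0,221)),RH,0,n=3)
E
```

```text
3 rows, end [ 564.2 -157.7  241.4]
[{"dr":[-0.01,0.0,-0.01],"delta_pos":[-0.01,0.03,0.13],"hand":0},
{"dr":[-0.01,0.0,-0.01],"delta_pos":[0.0,0.04,0.13],"hand":0},
{"dr":[-0.01,0.0,-0.02],"delta_pos":[-0.01,0.03,0.12],"hand":0}]
```

Call:
servo_tool:
  motion:
    - {"dr":[-0.01,0,-0.01],"delta_pos":[-0.01,0.03,0.13],"hand":0}
    - {"dr":[-0.01,0,-0.01],"delta_pos":[0,0.04,0.13],"hand":0}
    - {"dr":[-0.01,0,-0.02],"delta_pos":[-0.01,0.03,0.12],"hand":0}
    - {"dr":[0,0,0],"delta_pos":[0,0,0],"hand":0}
    - {"dr":[0,0,0],"delta_pos":[0,0,0],"hand":0}

```text
time_s: 13.08
eef_pos: [565.4, -156.5, 240.0]
ee_rot: [0.336, 0.172, 0.924, -0.063]
force: [-0.1, -0.0, -2.6]
grip_width: 0.098
```

```bash
python3 - <<'E'
from hk import *
p,r,s=cur(); print(p,s['force'],np.degrees((r.inv()*RH).as_rotvec()))
print('eye scale', (R.from_euler('Z',-SY,degrees=True).apply(p+r.apply(Et)-SO)).round(1))
im,d,cal=snap('wrist','wrist10'); np.savez('wrist10.npz',d=d,**{k:np.array(v) for k,v in cal.items()})
t=cv2.imread('pics/wrist10.png'); cv2.imwrite('pics/w10a.png',cv2.resize(t[60:310,200:370],None,fx=2.4,fy=2.4,interpolation=2))
eye=p+r.apply(Et); print('pred eye px',proj(cal,eye), 'tip',proj(cal,sw(-20,0,207)),'seat',proj(cal,sw(0,0,192)),'bend',proj(cal,sw(38,0,207)))
im,d,cal=snap('scene','scene10')
print('scene pred eye px',proj(cal,eye), 'tip',proj(cal,sw(-20,0,207)),'bend',proj(cal,sw(38,0,207)))
cv2.imwrite('pics/s10a.png',cv2.resize(cv2.imread('pics/scene10.png')[150:230,150:240],None,fx=6,fy=6,interpolation=2))
E
```

```text
[ 565.41201366 -156.51327014  240.00416929] [-1.05552352e-01 -7.70649922e-04 -2.59909885e+00] [ 0.11556045 -0.00224542  0.13027938]
eye scale [-59.3   1.3 219.6]
pred eye px [[277.69388535 201.08931183]] tip [[275.01393737 215.92344728]] seat [[274.95284988 211.13826109]] bend [[274.78140193 251.4178974 ]]
scene pred eye px [[210.84462663 178.64118176]] tip [[196.69686493 187.17562441]] bend [[174.78821885 195.8409159 ]]
```

View pics/w10a.png

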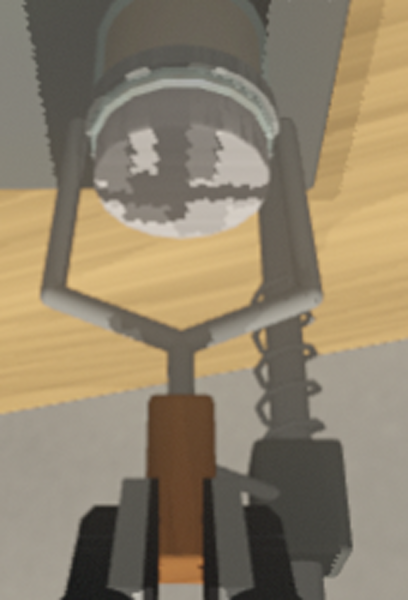

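View pics/s10a.png

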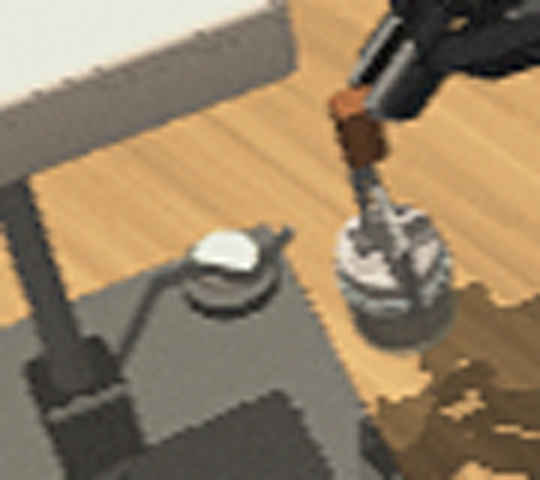

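```bash
python3 - <<'E'
from hk import *
c=dict(np.load('wrist10.npz'));d=c['d']
vv,uu=np.mgrid[118:155,245:305];uu=uu.ravel();vv=vv.ravel();P=unproj(c,np.c_[uu,vv],d[vv,uu]);
print(np.median(P,0), np.median(R.from_euler('Z',-SY,degrees=True).apply(P-SO),0))
p,r,s=cur()
rows(p,r,tcp_for(sw(-1,1.0,219.5)),RH,0,n=5)
E
```

```text
[ 549.34172863 -152.54032096  175.41558044] [-61.47176933  -0.49793341 175.41558044]
5 rows, end [ 619.4 -178.   240. ]
[{"dr":[0.0,0.0,0.0],"delta_pos":[-0.18,0.0,0.15],"hand":0},
{"dr":[0.0,0.0,0.0],"delta_pos":[-0.18,0.0,0.15],"hand":0},
{"dr":[0.0,0.0,0.0],"delta_pos":[-0.18,0.0,0.15],"hand":0},
{"dr":[0.01,0.0,0.01],"delta_pos":[-0.18,-0.01,0.15],"hand":0},
{"dr":[0.0,0.0,0.0],"delta_pos":[-0.17,0.0,0.15],"hand":0}]
```

Call:
servo_tool:
  motion:
    - {"dr":[0,0,0],"delta_pos":[-0.18,0,0.15],"hand":0}
    - {"dr":[0,0,0],"delta_pos":[-0.18,0,0.15],"hand":0}
    - {"dr":[0,0,0],"delta_pos":[-0.18,0,0.15],"hand":0}
    - {"dr":[0,0,0],"delta_pos":[-0.18,0,0.15],"hand":0}
    - {"dr":[0,0,0],"delta_pos":[-0.17,0,0.15],"hand":0}
    - {"dr":[0,0,0],"delta_pos":[0,0,0],"hand":0}
    - {"dr":[0,0,0],"delta_pos":[0,0,0],"hand":0}

```text
time_s: 14.05
eef_pos: [624.0, -179.4, 240.0]
ee_rot: [0.336, 0.172, 0.924, -0.063]
force: [0.5, -0.2, -2.6]
grip_width: 0.097
```

```bash
cat > chk.py <<'E'
from hk import *
import sys
n=sys.argv[1]
p,r,s=cur(); print(s['time_s'],p,s['force'],s['grip_width'],np.degrees((r.inv()*RH).as_rotvec()))
print('eye scale', (R.from_euler('Z',-SY,degrees=True).apply(p+r.apply(Et)-SO)).round(1))
im,d,cal=snap('wrist','wrist'+n)
im,d,cal=snap('scene','scene'+n)
a=cv2.resize(cv2.imread(f'pics/wrist{n}.png')[60:310,200:370],None,fx=2.2,fy=2.2,interpolation=2)
b=cv2.resize(cv2.imread(f'pics/scene{n}.png')[150:242,150:220],None,fx=6,fy=6,interpolation=2)[:550]
h=min(len(a),len(b)); cv2.imwrite(f'pics/c{n}.png',np.hstack([a[:h],b[:h]]))
E
python3 chk.py 11
```

```text
14.05 [ 624.02353771 -179.43999743  239.96109841] [ 0.52845434 -0.18742835 -2.59356204] 0.09698605974104058 [0.09907625 0.0278342  0.11382884]
eye scale [  3.6   1.3 219.6]
```

View pics/c11.png

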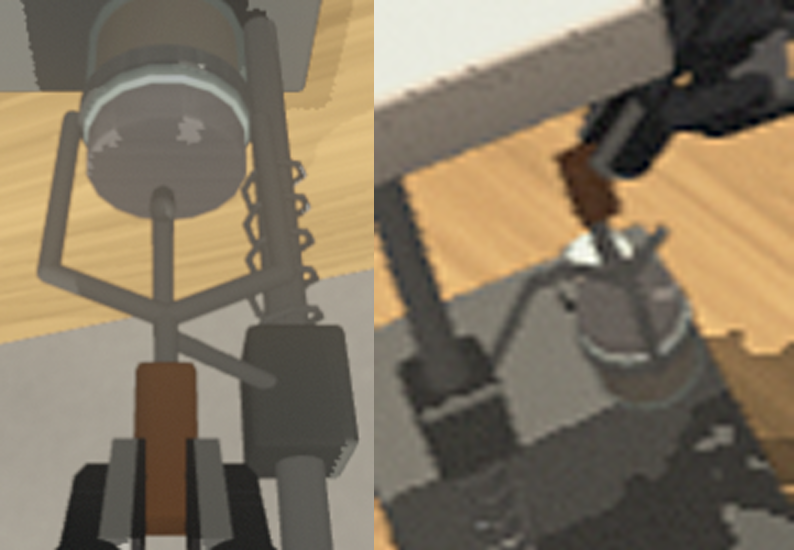

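Call:
servo_tool:
  motion:
    - {"dr":[0,0,0],"delta_pos":[0.08,0,0.065],"hand":0}
    - {"dr":[0,0,0],"delta_pos":[0.08,0,0.065],"hand":0}
    - {"dr":[0,0,0],"delta_pos":[0.08,0,0.065],"hand":0}
    - {"dr":[0,0,0],"delta_pos":[0.08,0,0.065],"hand":0}
    - {"dr":[0,0,0],"delta_pos":[0,0,0],"hand":0}
    - {"dr":[0,0,0],"delta_pos":[0,0,0],"hand":0}

```text
time_s: 14.9
eef_pos: [619.4, -177.7, 218.2]
ee_rot: [0.336, 0.173, 0.924, -0.063]
force: [0.2, -0.3, -2.3]
grip_width: 0.096
```

```bash
python3 chk.py 12
```

```text
14.9 [ 619.43733603 -177.65040383  218.22108489] [ 0.2039274  -0.31536943 -2.34443898] 0.09576953599633636 [0.09668751 0.00724361 0.10823592]
eye scale [ -1.3   1.3 197.8]
```

View pics/c12.png

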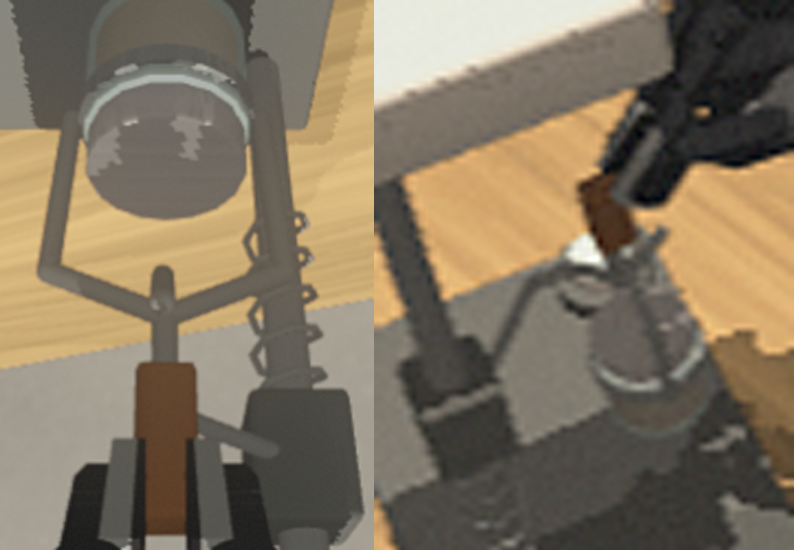

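Call:
servo_tool:
  motion:
    - {"dr":[0,0,0],"delta_pos":[0.04,0,0.045],"hand":0}
    - {"dr":[0,0,0],"delta_pos":[0.04,0,0.045],"hand":0}
    - {"dr":[0,0,0],"delta_pos":[0.04,0,0.045],"hand":0}
    - {"dr":[0,0,0],"delta_pos":[0.04,0,0.045],"hand":0}
    - {"dr":[0,0,0],"delta_pos":[0.04,0,0.045],"hand":0}
    - {"dr":[0,0,0],"delta_pos":[0,0,0],"hand":0}
    - {"dr":[0,0,0],"delta_pos":[0,0,0],"hand":0}
    - {"dr":[0,0,0],"delta_pos":[0,0,0],"hand":0}

```text
time_s: 16.0
eef_pos: [619.6, -177.8, 203.4]
ee_rot: [0.338, 0.172, 0.923, -0.063]
force: [0.7, -0.4, -1.3]
grip_width: 0.097
```

```bash
python3 chk.py 13
```

```text
16.0 [ 619.64236573 -177.82859471  203.38704608] [ 0.71366921 -0.37538957 -1.3070178 ] 0.09700674031867995 [0.0771767  0.16366935 0.11496246]
eye scale [ -1.    1.2 183. ]
```

View pics/c13.png

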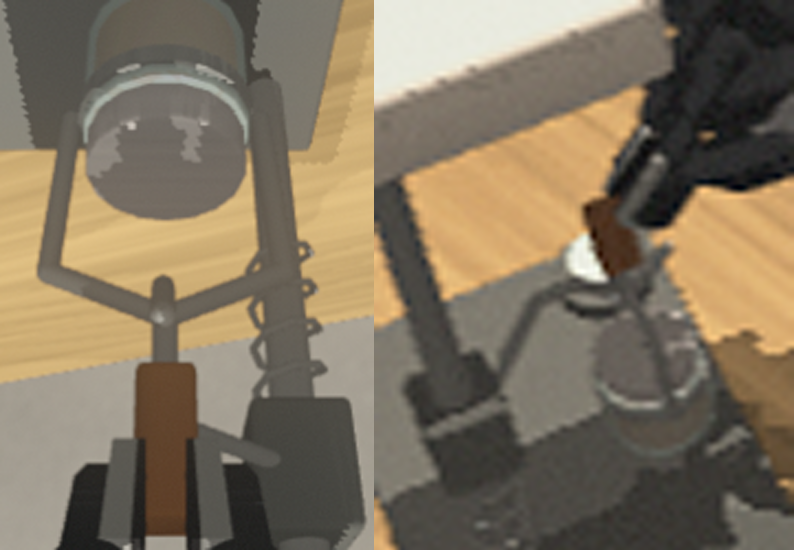

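Call:
servo_tool:
  motion:
    - {"dr":[0,0,0],"delta_pos":[0.04,0,0.045],"hand":0}
    - {"dr":[0,0,0],"delta_pos":[0.04,0,0.045],"hand":0}
    - {"dr":[0,0,0],"delta_pos":[0.04,0,0.045],"hand":0}
    - {"dr":[0,0,0],"delta_pos":[0.02,0,0.025],"hand":0}
    - {"dr":[0,0,0],"delta_pos":[0,0,0],"hand":0}
    - {"dr":[0,0,0],"delta_pos":[0,0,0],"hand":0}
    - {"dr":[0,0,0],"delta_pos":[0,0,0],"hand":0}

```text
time_s: 16.98
eef_pos: [619.8, -178.0, 192.7]
ee_rot: [0.338, 0.172, 0.923, -0.063]
force: [-0.7, -0.2, 0.8]
grip_width: 0.096
```

```bash
python3 chk.py 14; python3 - <<'E'
from h import *
for i in range(4): 
    capture('top'); print(ctrl.sense()['force'])
E
```

```text
16.975 [ 619.80064485 -177.95270015  192.71005385] [-0.72576171 -0.24900464  0.80888703] 0.09648147690242387 [0.06492926 0.25374229 0.11677172]
eye scale [ -0.8   1.1 172.3]
[ 0.02740833  0.4826564  -1.19126862]
[-0.87908294  1.17951102 -0.34884284]
[-0.14867377  0.52560581  0.01641668]
[-0.23452162 -0.54388939  0.02303802]
```

View pics/c14.png

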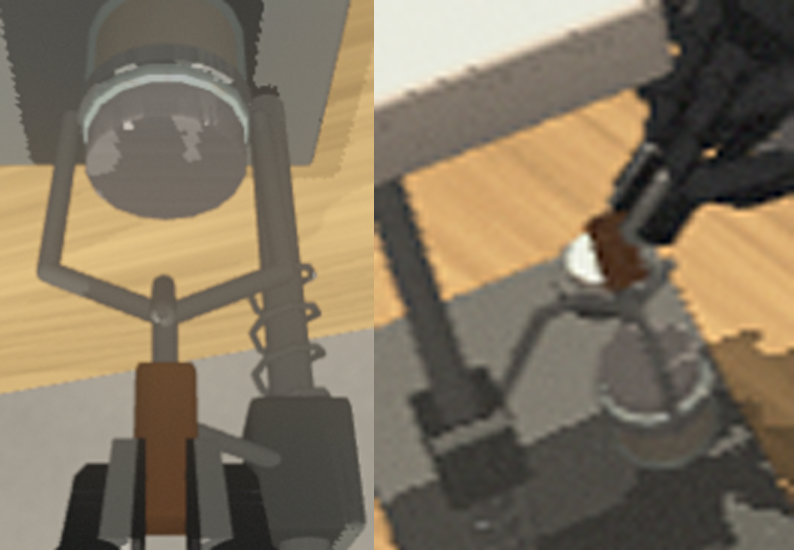

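Call:
servo_tool:
  motion:
    - {"dr":[0,0,0],"delta_pos":[0,0,0],"hand":0.2}
    - {"dr":[0,0,0],"delta_pos":[0,0,0],"hand":0.3}
    - {"dr":[0,0,0],"delta_pos":[0,0,0],"hand":0.45}
    - {"dr":[0,0,0],"delta_pos":[0,0,0],"hand":0.5}
    - {"dr":[0,0,0],"delta_pos":[0,0,0],"hand":0.5}
    - {"dr":[0,0,0],"delta_pos":[0,0,0],"hand":0.5}

```text
time_s: 18.02
eef_pos: [619.9, -178.1, 192.9]
ee_rot: [0.338, 0.172, 0.923, -0.064]
force: [-0.4, -0.7, -0.2]
grip_width: 0.495
```

```bash
python3 chk.py 15; python3 - <<'E'
from hk import *
p,r,s=cur()
# retreat 90 mm along -z tool, then to above button
p1=p-r.apply([0,0,110])
rows(p,r,p1,r,.5,n=5)
E
```

```text
18.025 [ 619.90386236 -178.06378097  192.85428819] [-0.4259255  -0.70426783 -0.16763763] 0.4951635180704076 [0.05644057 0.28049031 0.11679106]
eye scale [ -0.6   1.  172.4]
5 rows, end [ 553.6 -152.4  276.8]
[{"dr":[0.0,0.0,0.0],"delta_pos":[0.0,0.0,-0.44],"hand":0.5},
{"dr":[0.0,0.0,0.0],"delta_pos":[0.0,0.0,-0.44],"hand":0.5},
{"dr":[0.0,0.0,0.0],"delta_pos":[0.0,0.0,-0.44],"hand":0.5},
{"dr":[0.0,0.0,0.0],"delta_pos":[0.0,0.0,-0.44],"hand":0.5},
{"dr":[0.0,0.0,0.0],"delta_pos":[0.0,0.0,-0.44],"hand":0.5}]
```

View pics/c15.png

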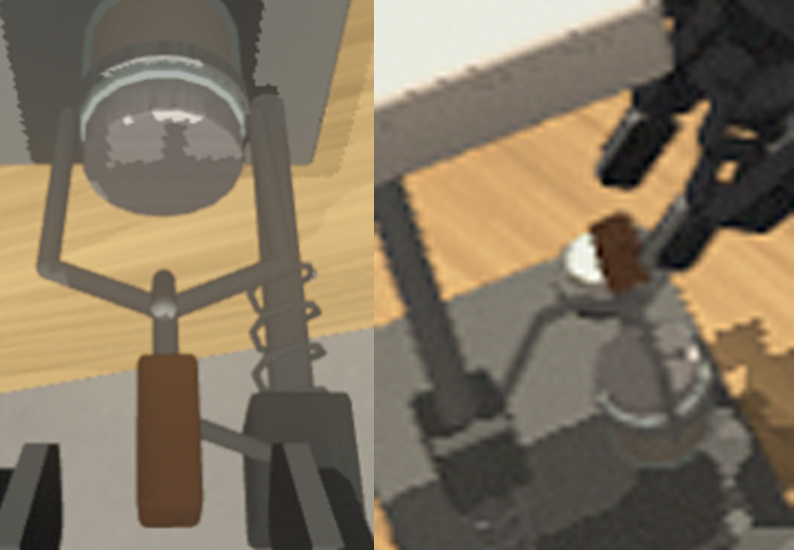

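Call:
servo_tool:
  motion:
    - {"dr":[0,0,0],"delta_pos":[0,0,-0.3],"hand":0.5}
    - {"dr":[0,0,0],"delta_pos":[0,0,-0.44],"hand":0.5}
    - {"dr":[0,0,0],"delta_pos":[0,0,-0.44],"hand":0.5}
    - {"dr":[0,0,0],"delta_pos":[0,0,-0.44],"hand":0.5}
    - {"dr":[0,0,0],"delta_pos":[0,0,-0.44],"hand":0.5}
    - {"dr":[0,0,0],"delta_pos":[0,0,0],"hand":0.2}
    - {"dr":[0,0,0],"delta_pos":[0,0,0],"hand":0}

```text
time_s: 19.0
eef_pos: [553.8, -152.3, 277.5]
ee_rot: [0.34, 0.172, 0.922, -0.064]
force: [-0.5, -0.6, 0.4]
grip_width: 0.082
```

```bash
python3 chk.py 16; python3 - <<'E'
from hk import *
p,r,s=cur()
print(s['joints'])
for c in ['wrist','top']:
    im,d,cal=snap(c,c+'16b')
    for q in outline_of(c,'button')[:2]:
        v,u=np.nonzero(q['pixels']&(d>0)); P=unproj(cal,np.c_[u,v],d[v,u]); t=P[P[:,2]>33]; print(c,q['score'],q['bbox'],np.median(P,0).round(1),len(t),t.mean(0).round(1),np.percentile(P[:,2],[5,50,90]),'pred',proj(cal,sw(-15,-135,37)))
b=sw(-15,-135,0);print(b)
rows(p,r,np.array([b[0],b[1],110.]),lean_R(SY,5),0)
E
```

```text
19.0 [ 553.77111378 -152.25825783  277.54434662] [-0.46187899 -0.57574879  0.40592858] 0.08155277587657964 [0.01572743 0.47307213 0.14349997]
eye scale [-71.5   1.1 257.1]
[-5.22362421e-01 -1.41955307e-03  1.84409830e+00  1.72488162e-01
  6.05748747e-01 -1.83049445e+00]
wrist 0.91 [126.7, 23.1, 159.3, 51.6] [ 540.4 -292.3   36.5] 701 [ 542.2 -294.2   36.6] [28.98712949 36.5069191  37.80640062] pred [[141.49739468  41.80251118]]
top 0.55 [376.0, 173.4, 386.5, 185.9] [ 544.2 -291.7   36.2] 101 [ 543.8 -292.    37. ] [27.04785674 36.23029716 40.44358213] pred [[380.95741192 179.03978687]]
[ 543.78571547 -294.52954727    0.        ]
6 rows, end [ 543.7 -294.4  109.9]
[{"dr":[0.0,0.59,0.0],"delta_pos":[0.26,-0.45,0.52],"hand":0},
{"dr":[0.0,0.59,0.0],"delta_pos":[0.2,-0.45,0.54],"hand":0},
{"dr":[0.0,0.59,0.0],"delta_pos":[0.14,-0.46,0.56],"hand":0},
{"dr":[0.0,0.59,0.0],"delta_pos":[0.09,-0.45,0.57],"hand":0},
{"dr":[0.0,0.59,0.01],"delta_pos":[0.03,-0.46,0.57],"hand":0},
{"dr":[0.0,0.59,0.0],"delta_pos":[-0.03,-0.45,0.57],"hand":0}]
```

View pics/wrist16b.png

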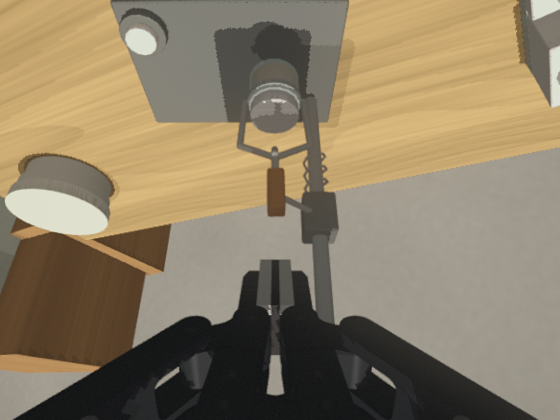

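```bash
python3 - <<'E'
from hk import *
p,r,s=cur()
p1,r1=rows(p,r,np.array([518.,-285,260.]),lean_R(SY,5),0,n=6)
rows(p1,r1,np.array([543,-293,90.]),lean_R(SY,5),0,n=5)
E
```

```text
6 rows, end [ 518.1 -284.8  260.1]
[{"dr":[0.0,0.59,0.0],"delta_pos":[0.0,-0.46,0.08],"hand":0},
{"dr":[0.0,0.59,0.0],"delta_pos":[-0.01,-0.45,0.07],"hand":0},
{"dr":[0.0,0.59,0.0],"delta_pos":[-0.01,-0.46,0.07],"hand":0},
{"dr":[0.0,0.59,0.0],"delta_pos":[-0.02,-0.45,0.07],"hand":0},
{"dr":[0.0,0.59,0.01],"delta_pos":[-0.03,-0.46,0.07],"hand":0},
{"dr":[0.0,0.59,0.0],"delta_pos":[-0.04,-0.45,0.07],"hand":0}]
5 rows, end [ 542.8 -293.    89.7]
[{"dr":[0.0,0.0,0.0],"delta_pos":[-0.04,0.01,0.69],"hand":0},
{"dr":[0.0,0.0,0.0],"delta_pos":[-0.05,0.01,0.69],"hand":0},
{"dr":[0.0,0.0,0.0],"delta_pos":[-0.04,0.0,0.69],"hand":0},
{"dr":[0.0,0.0,0.0],"delta_pos":[-0.05,0.01,0.68],"hand":0},
{"dr":[0.0,0.0,0.0],"delta_pos":[-0.04,0.0,0.69],"hand":0}]
```

Call:
servo_tool:
  motion:
    - {"dr":[0,0.59,0],"delta_pos":[0,-0.46,0.08],"hand":0}
    - {"dr":[0,0.59,0],"delta_pos":[-0.01,-0.45,0.07],"hand":0}
    - {"dr":[0,0.59,0],"delta_pos":[-0.01,-0.46,0.07],"hand":0}
    - {"dr":[0,0.59,0],"delta_pos":[-0.02,-0.45,0.07],"hand":0}
    - {"dr":[0,0.59,0.01],"delta_pos":[-0.03,-0.46,0.07],"hand":0}
    - {"dr":[0,0.59,0],"delta_pos":[-0.04,-0.45,0.07],"hand":0}
    - {"dr":[0,0,0],"delta_pos":[-0.04,0.01,0.69],"hand":0}
    - {"dr":[0,0,0],"delta_pos":[-0.05,0.01,0.69],"hand":0}
    - {"dr":[0,0,0],"delta_pos":[-0.04,0,0.69],"hand":0}
    - {"dr":[0,0,0],"delta_pos":[-0.05,0.01,0.68],"hand":0}
    - {"dr":[0,0,0],"delta_pos":[0,0,0],"hand":0}
    - {"dr":[0,0,0],"delta_pos":[0,0,0],"hand":0}

```text
time_s: 20.8
eef_pos: [535.1, -295.3, 115.4]
ee_rot: [0.031, 0.185, 0.982, -0.005]
force: [0.3, -1.1, 1.1]
grip_width: -0.004
```

```bash
python3 - <<'E'
from hk import *
p,r,s=cur(); print(s['time_s'],p,s['force'],s['grip_width'])
im,d,cal=snap('wrist','wrist17')
for q in outline_of('wrist','button')[:2]:
    v,u=np.nonzero(q['pixels']&(d>0)); P=unproj(cal,np.c_[u,v],d[v,u]); print(q['score'],q['bbox'],np.median(P,0).round(1))
print(proj(cal,[[543,-293,37],p]))
rows(p,r,np.array([543,-293,50.]),lean_R(SY,5),0,n=3)
snap('scene','scene17')
E
```

```text
20.8 [ 535.10383953 -295.26981486  115.44524238] [ 0.28883985 -1.12169006  1.11782061] -0.003684340211497998
0.72 [263.4, 181.0, 302.0, 220.9] [ 541.  -295.4   36.4]
[[283.86394581 202.81488076]
 [278.03323249 247.32009242]]
3 rows, end [ 543.1 -293.    50.3]
[{"dr":[0.0,-0.04,0.0],"delta_pos":[-0.02,0.03,0.44],"hand":0},
{"dr":[0.0,-0.05,0.0],"delta_pos":[-0.01,0.03,0.44],"hand":0},
{"dr":[0.0,-0.04,0.0],"delta_pos":[-0.01,0.04,0.43],"hand":0}]
```

View pics/wrist17.png

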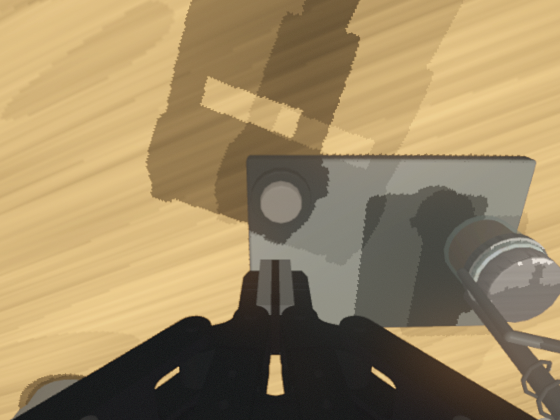

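View pics/scene17.png

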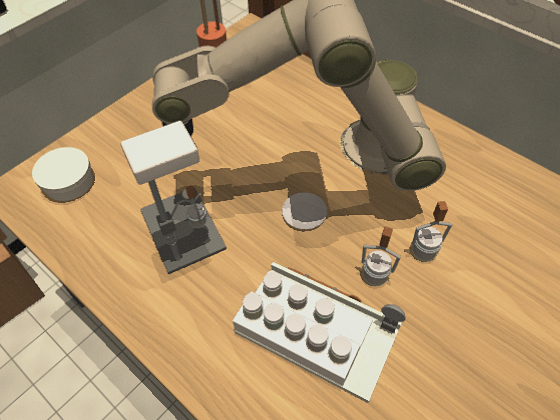

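Call:
servo_tool:
  motion:
    - {"dr":[0,-0.04,0],"delta_pos":[-0.02,0.03,0.44],"hand":0}
    - {"dr":[0,-0.05,0],"delta_pos":[-0.01,0.03,0.44],"hand":0}
    - {"dr":[0,-0.04,0],"delta_pos":[-0.01,0.02,0.4],"hand":0}
    - {"dr":[0,0,0],"delta_pos":[0,0,0],"hand":0}
    - {"dr":[0,0,0],"delta_pos":[0,0,0],"hand":0}
    - {"dr":[0,0,0],"delta_pos":[0,0,0],"hand":0}
    - {"dr":[0,0,0],"delta_pos":[0,0,0],"hand":0}
    - {"dr":[0,0,0],"delta_pos":[0,0,0],"hand":0}
    - {"dr":[0,0,0],"delta_pos":[0,0,0],"hand":0}
    - {"dr":[0,0,0],"delta_pos":[0,0,0],"hand":0}

```text
time_s: 22.2
eef_pos: [545.8, -296.6, 59.1]
ee_rot: [0.049, 0.185, 0.982, -0.011]
force: [-0.6, -0.3, 0.6]
grip_width: -0.001
```

```bash
python3 - <<'E'
from hk import *
p,r,s=cur(); print(s['time_s'],p,s['force'],s['grip_width'])
im,d,cal=snap('wrist','wrist18')
a,_=capture('scene')
for i in range(4): snap('top','topx')
b,_=capture('scene')
df=np.abs(a.astype(int)-b).sum(2)[160:260,130:220]; print('diff',df.max(),df.mean(),np.abs(a.astype(int)-b).sum(2).mean())
cv2.imwrite('pics/s18.png',cv2.resize(cv2.cvtColor(b,cv2.COLOR_RGB2BGR)[150:270,120:230],None,fx=5,fy=5,interpolation=2))
print(proj(cal,[[543,-293,37],p]))
E
```

```text
22.2 [ 545.83923842 -296.63669271   59.13070265] [-0.63959631 -0.30950435  0.61630103] -0.0006323440596934546
diff 48 5.934888888888889 5.356075680272109
[[281.91664064 221.82614124]
 [278.01380768 247.33121017]]
```

View pics/wrist18.png

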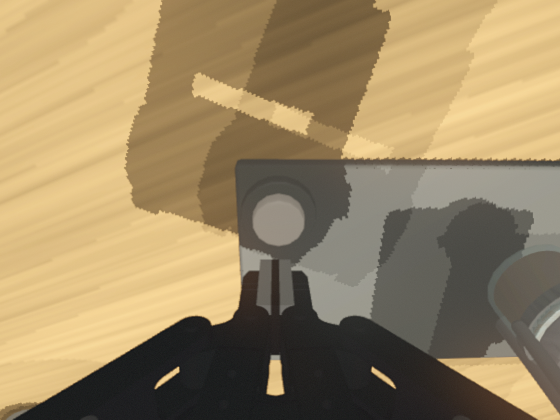

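View pics/s18.png

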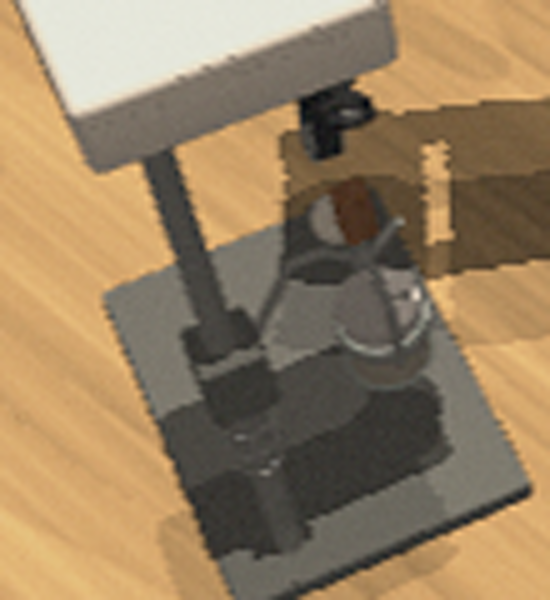

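Call:
servo_tool:
  motion:
    - {"dr":[0,0,0],"delta_pos":[0.05,0.02,0.2],"hand":0}
    - {"dr":[0,0,0],"delta_pos":[0,0,0.14],"hand":0}
    - {"dr":[0,0,0],"delta_pos":[0,0,0],"hand":0}
    - {"dr":[0,0,0],"delta_pos":[0,0,0],"hand":0}

```text
time_s: 23.05
eef_pos: [545.1, -295.2, 40.1]
ee_rot: [0.048, 0.185, 0.982, -0.011]
force: [0.6, -0.7, 0.3]
grip_width: 0.001
```

Call:
servo_tool:
  motion:
    - {"dr":[0,0,0],"delta_pos":[0,0,0.07],"hand":0}
    - {"dr":[0,0,0],"delta_pos":[0,0,0.07],"hand":0}
    - {"dr":[0,0,0],"delta_pos":[0,0,0.05],"hand":0}
    - {"dr":[0,0,0],"delta_pos":[0,0,0.01],"hand":0}

```text
time_s: 23.55
eef_pos: [546.3, -295.7, 29.7]
ee_rot: [0.049, 0.185, 0.982, -0.011]
force: [-0.8, 0.4, -0.3]
grip_width: -0.001
```

```bash
python3 - <<'E'
from hk import *
im,d,cal=snap('wrist','wrist19')
for i in range(3): capture('top'); p,r,s=cur();print(p,s['force'])
b,_,_=snap('scene','scene19')
cv2.imwrite('pics/s19.png',cv2.resize(cv2.cvtColor(b,cv2.COLOR_RGB2BGR)[150:270,120:230],None,fx=5,fy=5,interpolation=2))
snap('top','top19'); cv2.imwrite('pics/t19.png',cv2.resize(cv2.imread('pics/top19.png')[120:220,330:430],None,fx=5,fy=5))
E
```

```text
[ 546.29756788 -295.76058452   29.88774069] [-0.67711135 -0.82304089  0.49340602]
[ 546.3502048  -295.80183352   29.99799034] [ 0.00235599 -0.27413236  0.28872308]
[ 546.36670911 -295.79243539   30.06396084] [ 0.19062485  0.43659688 -0.22517887]
```

View pics/wrist19.png

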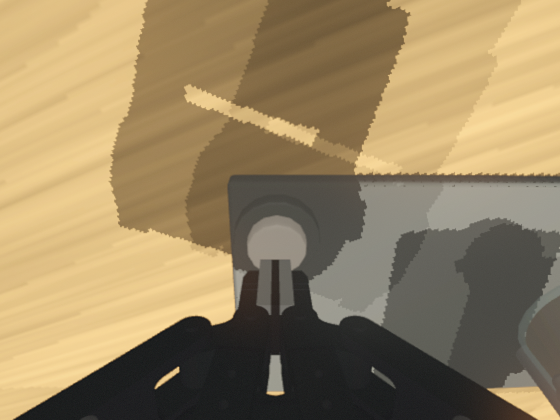

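View pics/s19.png

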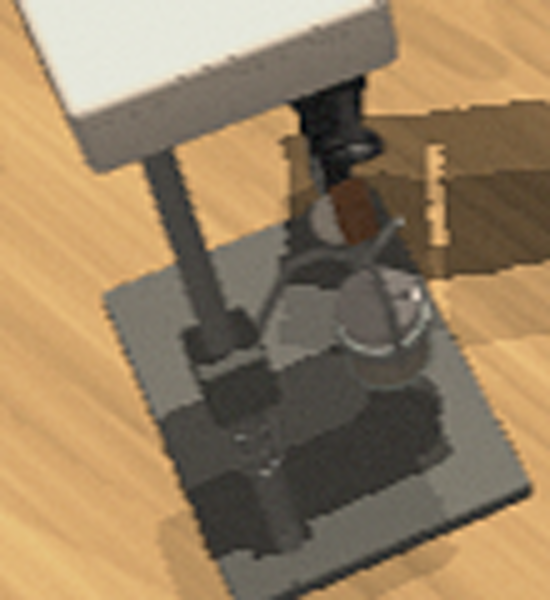

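```bash
python3 - <<'E'
from hk import *
p,r,s=cur();print(p)
im,d,cal=snap('wrist','wrist20')
for u,v in [(268,264),(268,270),(268,280),(268,295),(284,264),(284,280),(276,230),(260,245),(276,250),(276,257),(276,262),(292,245)]:
    P=unproj(cal,[u,v],d[v,u])[0];print(u,v,P.round(1),'tool',r.inv().apply(P-p).round(1))
E
```

```text
[ 546.35066329 -295.78167606   30.05019117]
268 264 [ 529.5 -293.9   69.9] tool [ 12.4  -4.5 -41.2]
268 270 [ 529.4 -293.8   74.3] tool [ 12.   -4.5 -45.7]
268 280 [ 528.9 -293.4   81.9] tool [ 11.9  -4.3 -53.2]
268 295 [ 528.  -292.8   92.1] tool [ 11.9  -4.1 -63.5]
284 264 [ 532.6 -287.9   68.8] tool [ 11.8   2.2 -40.2]
284 280 [ 530.6 -287.4   82.6] tool [ 12.4   1.9 -54.1]
276 230 [ 532.5 -291.6   36.9] tool [13.7 -1.1 -8.2]
260 245 [ 537.5 -302.4   37.3] tool [ 5.1 -9.4 -7.8]
276 250 [ 543.6 -295.9   36.9] tool [ 1.9 -1.1 -7. ]
276 257 [ 547.2 -297.3   37.6] tool [-2.1 -1.1 -7.3]
276 262 [ 531.  -290.9   67.9] tool [ 12.2  -1.2 -39.3]
292 245 [ 544.2 -287.2   36. ] tool [ 4.5  7.2 -6.5]
```

```bash
python3 -c "
from h import *
print(ctrl.hold_point_z)"
```

```text
18.700000000000003
```

Call:
servo_tool:
  motion:
    - {"dr":[0,0,0],"delta_pos":[0.02,0,0.06],"hand":0}
    - {"dr":[0,0,0],"delta_pos":[0.02,0,0.06],"hand":0}
    - {"dr":[0,0,0],"delta_pos":[0.02,0,0.0],"hand":0}
    - {"dr":[0,0,0],"delta_pos":[0,0,0],"hand":0}

```text
time_s: 24.4
eef_pos: [543.9, -294.8, 23.2]
ee_rot: [0.049, 0.185, 0.982, -0.011]
force: [0.2, -0.1, -0.9]
grip_width: -0.003
```

```bash
python3 - <<'E'
from hk import *
im,d,cal=snap('wrist','wrist21')
for i in range(3): capture('top'); p,r,s=cur();print(p,s['force'])
for u,v in [(268,264),(284,264),(276,230),(276,250),(276,257)]:
    P=unproj(cal,[u,v],d[v,u])[0];print(u,v,P.round(1),'tool',r.inv().apply(P-p).round(1))
E
```

```text
[ 543.95603529 -294.85313285   23.31613548] [-0.44548513 -0.25936265 -0.36211684]
[ 544.00131472 -294.89273925   23.36430038] [-0.18785459  0.04461541 -0.03354638]
[ 543.99090316 -294.8662714    23.34571449] [ 0.03426848 -0.31925451  0.20638842]
268 264 [ 527.7 -293.2   62. ] tool [ 11.9  -4.6 -40. ]
284 264 [ 529.8 -286.8   62.5] tool [ 12.2   2.2 -40.6]
276 230 [ 528.5 -290.    33. ] tool [ 15.2  -1.1 -11.2]
276 250 [ 537.4 -293.5   36.3] tool [  5.3  -1.1 -13.6]
276 257 [ 541.4 -295.    36.2] tool [  1.1  -1.1 -13. ]
```

View pics/wrist21.png

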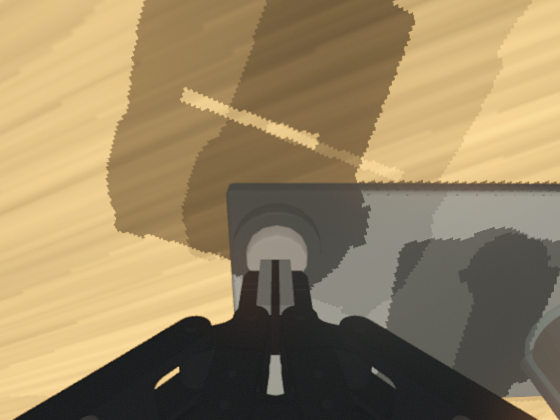

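Call:
servo_tool:
  motion:
    - {"dr":[0,0,0],"delta_pos":[0,0,0.08],"hand":0}
    - {"dr":[0,0,0],"delta_pos":[0,0,0.08],"hand":0}
    - {"dr":[0,0,0],"delta_pos":[0,0,0.08],"hand":0}
    - {"dr":[0,0,0],"delta_pos":[0,0,0],"hand":0}

```text
time_s: 25.1
eef_pos: [545.1, -295.3, 10.3]
ee_rot: [0.049, 0.185, 0.982, -0.011]
force: [0.5, 0.3, -0.3]
grip_width: -0.004
```

```bash
cat > bt.py <<'E'
from hk import *
import sys
im,d,cal=snap('wrist','wristb'+sys.argv[1])
for i in range(3): capture('top'); p,r,s=cur();print(s['time_s'],p.round(1),s['force'].round(2))
for u,v in [(268,264),(284,264),(276,230),(276,250),(276,257)]:
    P=unproj(cal,[u,v],d[v,u])[0];print(u,v,P.round(1),'tool',r.inv().apply(P-p).round(1))
E
python3 bt.py 1
```

```text
25.2 [ 545.2 -295.5   10.7] [ 0.08 -0.41  0.3 ]
25.25 [ 545.3 -295.5   10.9] [-0.23  0.98  0.04]
25.3 [ 545.3 -295.5   11. ] [-0.09  1.06 -0.5 ]
268 264 [ 528.6 -293.6   49.5] tool [ 12.4  -4.5 -40. ]
284 264 [ 531.5 -287.4   48.8] tool [ 12.    2.3 -39.2]
276 230 [ 526.6 -289.3   26.1] tool [ 18.1  -1.  -17. ]
276 250 [ 530.9 -290.9   36.5] tool [ 12.5  -1.1 -26.9]
276 257 [ 533.9 -292.1   37.3] tool [  9.1  -1.  -27.4]
```

Call:
servo_tool:
  motion:
    - {"dr":[0,0,0],"delta_pos":[0.02,0,0.06],"hand":0}
    - {"dr":[0,0,0],"delta_pos":[0,0,0.06],"hand":0}
    - {"dr":[0,0,0],"delta_pos":[0,0,0.04],"hand":0}
    - {"dr":[0,0,0],"delta_pos":[0,0,0],"hand":0}

```text
time_s: 25.8
eef_pos: [545.0, -295.5, 2.8]
ee_rot: [0.049, 0.184, 0.982, -0.011]
force: [-0.3, 0.4, 3.2]
grip_width: -0.002
```

```bash
python3 bt.py 2
```

```text
25.9 [ 545.  -295.5    2.9] [-1.54  0.47  3.36]
25.95 [ 545.  -295.5    3. ] [-2.3   1.17  3.29]
26.0 [ 545.  -295.5    3. ] [-2.27  0.55  3.29]
268 264 [ 529.  -294.    41.1] tool [ 11.5  -4.6 -39.5]
284 264 [ 530.2 -287.2   43.1] tool [ 12.7   2.2 -41.7]
276 230 [ 522.3 -287.7   26.7] tool [ 21.5  -1.1 -26. ]
276 250 [ 529.2 -290.4   31.7] tool [ 13.6  -1.1 -30.3]
276 257 [ 531.9 -291.5   33. ] tool [ 10.6  -1.1 -31.2]
```

View pics/wristb2.png

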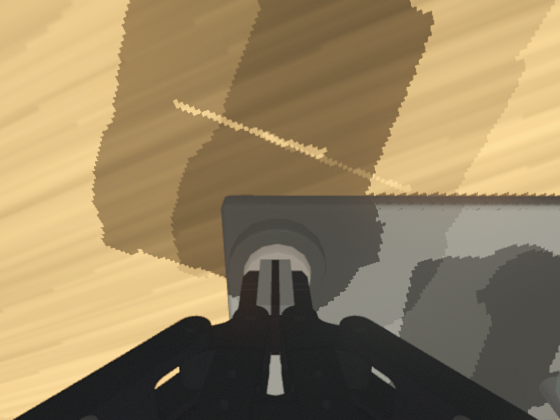

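Call:
servo_tool:
  motion:
    - {"dr":[0,0,0],"delta_pos":[0,0,0.06],"hand":0}
    - {"dr":[0,0,0],"delta_pos":[0,0,0.06],"hand":0}
    - {"dr":[0,0,0],"delta_pos":[0,0,0.04],"hand":0}

```text
time_s: 26.38
eef_pos: [545.4, -295.8, -0.8]
ee_rot: [0.049, 0.184, 0.982, -0.012]
force: [-14.3, 6.9, 27.0]
grip_width: 0.001
```

```bash
python3 bt.py 3
```

```text
26.475 [ 545.4 -295.8   -0.8] [-13.51   6.55  26.86]
26.525 [ 545.4 -295.7   -0.8] [-14.1    7.84  27.13]
26.575 [ 545.4 -295.7   -0.8] [-13.22   8.07  27.58]
268 264 [ 529.5 -294.3   37.3] tool [ 11.4  -4.6 -39.5]
284 264 [ 531.8 -287.8   37.7] tool [ 11.6   2.3 -39.8]
276 230 [ 521.4 -287.5   25.6] tool [ 22.6  -1.1 -28.8]
276 250 [ 529.2 -290.5   28.8] tool [ 13.9  -1.1 -31.2]
276 257 [ 531.6 -291.4   30.6] tool [ 11.2  -1.1 -32.6]
```

Bottomed out (27 N, top about 6 mm lower). Retreat straight up.

Call:
servo_tool:
  motion:
    - {"dr":[0,0,0],"delta_pos":[0,0,-0.1],"hand":0}
    - {"dr":[0,0,0],"delta_pos":[0,0,-0.3],"hand":0}
    - {"dr":[0,0,0],"delta_pos":[0,0,-0.5],"hand":0}
    - {"dr":[0,0,0],"delta_pos":[0.1,0,-0.6],"hand":0}
    - {"dr":[0,0,0],"delta_pos":[0.4,0,-0.6],"hand":0}
    - {"dr":[0,0,0],"delta_pos":[0.4,0,-0.5],"hand":0}
    - {"dr":[0,0,0],"delta_pos":[0,0,0],"hand":0}
    - {"dr":[0,0,0],"delta_pos":[0,0,0],"hand":0}
    - {"dr":[0,0,0],"delta_pos":[0,0,0],"hand":0}
    - {"dr":[0,0,0],"delta_pos":[0,0,0],"hand":0}

```text
time_s: 27.82
eef_pos: [491.6, -274.2, 127.6]
ee_rot: [0.049, 0.184, 0.982, -0.012]
force: [-0.6, 0.1, -0.4]
grip_width: -0.003
```

```bash
python3 - <<'E'
from hk import *
p,r,s=cur(); print(s['time_s'],p,s['force'])
im,d,cal=snap('wrist','wrist30')
for q in outline_of('wrist','button')[:1]:
    v,u=np.nonzero(q['pixels']&(d>0)); P=unproj(cal,np.c_[u,v],d[v,u]); print(q['bbox'],np.median(P,0).round(1))
a,_=capture('scene')
for i in range(4): capture('top')
b,_,_=snap('scene','scene30')
D=np.abs(a.astype(int)-b).sum(2); print(D[160:260,130:220].max(),D[160:260,130:220].mean(),D.mean())
cv2.imwrite('pics/s30.png',cv2.resize(cv2.cvtColor(b,cv2.COLOR_RGB2BGR)[110:350,110:410],None,fx=2.5,fy=2.5,interpolation=2))
E
```

```text
27.825 [ 491.61813834 -274.17264118  127.64052179] [-0.5827952   0.11785861 -0.36801555]
[259.6, 222.8, 293.7, 258.4] [ 539.7 -294.3   36.4]
172 5.987 5.592440476190476
```

View pics/s30.png

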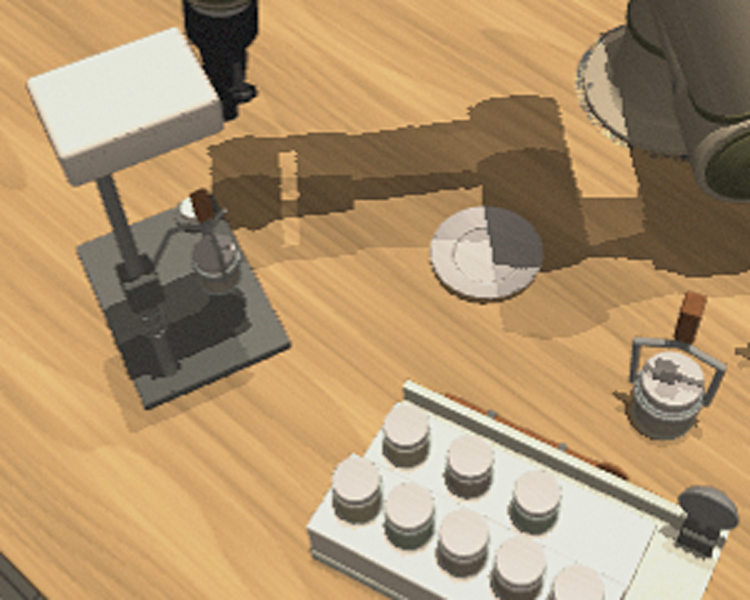

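View pics/wrist30.png

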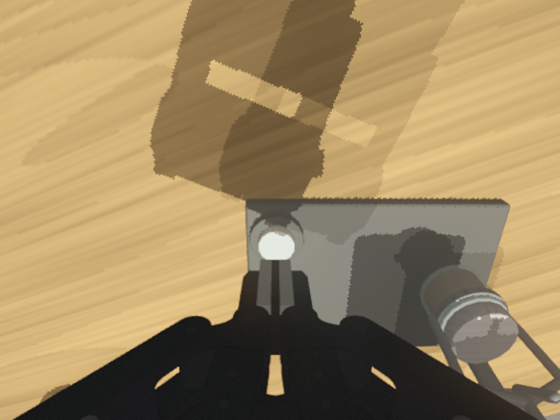

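```bash
python3 - <<'E'
from hk import *
for i in range(6): capture('top')
a,_=capture('scene')
for i in range(4): capture('top')
b,_=capture('scene')
D=np.abs(a.astype(int)-b).sum(2); print(D[160:260,130:220].max(),D[160:260,130:220].mean(),D.mean(),ctrl.sense()['time_s'])
print(ticket.finish_job())
E
```

```text
38 5.876222222222222 5.389094387755102 28.825
the job is handed in; nothing more can be done
None
```

I hung the smallest bail jar (the one on the insert) in the scale's hook, pressed the button and handed the job in at about 28.8 s. No verdict was reported.

**What I did:** I took the jar by its wooden grip at a 40° lean and brought the bail in over the hook tip. I lowered it slowly until the wrist force fell from about 2.6 N to zero. After letting go I waited about 5 s before touching the button.

**Last checks:**
- **Hook:** it was dipped about 23 mm at release, judged from the arm's position, well short of the 50 mm limit. The joint itself cannot be read.
- **Jar:** two scene pictures taken about 0.2 s apart differ only by noise, so jar and hook look still. I judged upright and untouched from the pictures.
- **Button:** the press reached 27 N with the top down about 6 mm. Afterwards the depth picture shows the top back at 36.4 mm, the same as before the press.
- **Other jars:** they stand in their places in the final picture. I did not measure their shift in numbers.

**Disagreement:** the visible tips of the shut fingers stand about 32–40 mm behind the reported TCP. My first press, aimed by TCP height, therefore did not reach the button. I went further down until the force showed contact, so the grip had also been held nearer its top than planned.

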